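# Set up the spice mill and load the lazy susan

### The job

Get the spice corner ready for cooking: lay the grinding cassette flat in the pocket of the spice mill, and only then twist the mill's red locking ring counter-clockwise by its fins until it clicks locked. Stand every spice tin that is out upright on the lazy susan, inside the patch of its own colour and lined up with it (long sides pointing to the hub), with the lazy susan left facing the way you found it, never spun round. Leave the other things on the counter alone.

Things in the scene. Friction and masses are not known exactly. Their poses are not given: they have to be found in the camera images.
- mill: Electric spice mill fixed to the counter: a round white body, 132 mm across, with a steel head and a red locking ring on top. Origin: centre of its underside, on the counter; z up; x along the long side of its pocket.
- pocket (a point): Centre of the floor of the mill's pocket, 45 mm above the counter, axes as the mill's. The pocket is 70 mm (x) by 44 mm (y), 14 mm deep. The cassette fits with 2 mm of play on each side, either way round. Two inner tabs of the ring, 62 to 69 mm up, reach in to 26 mm from the axis: at ring angle 0 beside the pocket's long sides (on +y and -y), locked over the cassette's ends.
- mill_ring (a joint): Angle of the red locking ring about the vertical axis through the pocket centre, rad: 0 open (as found), 1.4 (80 degrees) locked, growing counter-clockwise from above. A spring pushes it back to 0 until it is past about 1.2, then it snaps on to 1.4 by itself and stays; turning it takes up to 0.25 N m (4 N at a fin). Ring: 120 mm outside, 92 mm inside, 59 to 69 mm above the counter.
- fin_a (a point): Top centre of one of the ring's two opposite upright fins, 62 mm from the ring's axis, 101 mm above the counter; each is 10 mm thick (along the turning direction), 24 mm long radially and 32 mm tall above the ring. At ring angle 0 this one lies on the mill's +x side, the other on its -x side. x points from the axis outward through this fin; turns with the ring.
- cassette: Loose grinding cassette (120 g): a flat aluminium plate 66 mm (x) by 40 mm (y) by 14 mm thick with an upright black grip rib on top, 34 mm (x) by 12 mm (y), from 14 to 50 mm above the underside. Origin: centre of the underside; z up.
- carousel (a joint): Angle of the lazy susan's turning board, rad, counter-clockwise from above. It turns freely (0.015 N m of friction: 0.1 N at the rim moves it) and stays where it is left. The board is a wooden disc 300 mm across, its top 30 mm above the counter, with a steel hub 32 mm across in the middle (on the axis, midway between opposite patches) up to 75 mm above the counter.
- patch_red: The red patch painted on the turning board, 66 mm (x) by 54 mm (y), its centre 94 mm from the turning axis; origin: its centre, on the board's top surface. x points radially outward, z up; turns with the board. Patches are 60 degrees apart.
- patch_yellow: The yellow patch painted on the turning board, 66 mm (x) by 54 mm (y), its centre 94 mm from the turning axis; origin: its centre, on the board's top surface. x points radially outward, z up; turns with the board. Patches are 60 degrees apart.
- patch_green: The green patch painted on the turning board, 66 mm (x) by 54 mm (y), its centre 94 mm from the turning axis; origin: its centre, on the board's top surface. x points radially outward, z up; turns with the board. Patches are 60 degrees apart.
- patch_blue: The blue patch painted on the turning board, 66 mm (x) by 54 mm (y), its centre 94 mm from the turning axis; origin: its centre, on the board's top surface. x points radially outward, z up; turns with the board. Patches are 60 degrees apart.
- patch_white: The white patch painted on the turning board, 66 mm (x) by 54 mm (y), its centre 94 mm from the turning axis; origin: its centre, on the board's top surface. x points radially outward, z up; turns with the board. Patches are 60 degrees apart.
- patch_black: The black patch painted on the turning board, 66 mm (x) by 54 mm (y), its centre 94 mm from the turning axis; origin: its centre, on the board's top surface. x points radially outward, z up; turns with the board. Patches are 60 degrees apart.
- tin_red: Loose spice tin (about 120 g, bottom-heavy), silver with a red band and lid, at first on a thin cork mat: 52 mm (x) by 40 mm (y) by 46 mm tall, standing. Origin: centre of the underside; z up. May be absent.
- tin_yellow: Loose spice tin (about 120 g, bottom-heavy), silver with a yellow band and lid, at first on a thin cork mat: 52 mm (x) by 40 mm (y) by 46 mm tall, standing. Origin: centre of the underside; z up. May be absent.
- tin_green: Loose spice tin (about 120 g, bottom-heavy), silver with a green band and lid, at first on a thin cork mat: 52 mm (x) by 40 mm (y) by 46 mm tall, standing. Origin: centre of the underside; z up. May be absent.
- tin_blue: Loose spice tin (about 120 g, bottom-heavy), silver with a blue band and lid, at first on a thin cork mat: 52 mm (x) by 40 mm (y) by 46 mm tall, standing. Origin: centre of the underside; z up. May be absent.
- tin_white: Loose spice tin (about 120 g, bottom-heavy), silver with a white band and lid, at first on a thin cork mat: 52 mm (x) by 40 mm (y) by 46 mm tall, standing. Origin: centre of the underside; z up. May be absent.
- tin_black: Loose spice tin (about 120 g, bottom-heavy), silver with a black band and lid, at first on a thin cork mat: 52 mm (x) by 40 mm (y) by 46 mm tall, standing. Origin: centre of the underside; z up. May be absent.
- mug: Blue mug, 76 mm wide, 85 mm tall, with a handle; a bystander, to be left alone. Origin: underside.
- salt_jar: Small glass jar with grey lid, 52 mm wide, 75 mm tall; a bystander, to be left alone. Origin: underside.
- oil_bottle: Green oil bottle, 64 mm wide, 220 mm tall; a bystander, to be left alone. Origin: underside.
- food_can: Food can with a red label, 72 mm wide, 100 mm tall; a bystander, to be left alone. Origin: underside.
- spoon: Wooden spoon lying on the counter, handle to its -x; a bystander, to be left alone. Origin: underside.
- tea_box: Green box, 70 by 100 by 70 mm tall; a bystander, to be left alone. Origin: underside.
Things that resemble listed ones, but are neither listed nor needed, are in the scene too. Leave any pink or purple look-alike of the tin_green alone. What is shaped like the mill but purple is not meant.

How it is judged:
By the outcome, as a careful person would: the job done as asked, in the order asked, and still so for the second after the job is handed in, with the robot touching nothing.
Of tin_red, tin_yellow, tin_green, tin_blue, tin_white, tin_black only 4 to 6 are there at a start; the rules pass over those that are not, and their reading is None.
At some moment in a run one of tin_red, tin_yellow, tin_green, tin_blue, tin_white, tin_black, cassette may be knocked a few centimetres aside while the robot is not near it.
It also fails if it takes over 210 s, if anything falls off the work surface, if the arm or the gripper's body presses on something with over 40 N, if the wrist force passes 120 N, or if a joint passes its speed limit or range.

### The arm

A 7-joint arm with a two-finger parallel gripper is mounted at the origin on the work surface. World frame = base frame: x ahead of the robot, y to its left, z up, the work surface at z = 0. Lengths are in mm, angles in degrees, forces in N, time in s.
With the tool pointing down it reaches from about 400 to 925 mm from the base axis. Payload 5.6 kg.
Tool frame: the origin (TCP) lies midway between the tips of the shut fingers; the grasp point (between the pads) lies 19 mm behind it; z points along the fingers, y is the line along which they close (so a half turn about z gives the same grasp; the last joint's range is limited). The gripper opens to 85 mm and grips with 20 to 120 N. Pads are 22 mm wide; open, the fingers measure 114 mm over their backs; the gripper's body (76 mm by 85 mm) begins 54 mm behind the grasp point. The pads swing forward as they close: fully open they stand 13 mm farther back than shut.
Start: joints at [-67.494, 26.786, -0.665, 91.828, 0.344, 61.387, -3.226], TCP at [274.428, 589.235, 231.29] pointing down, gripper open.
Joint ranges: [-144.91, 144.91], [-17.63, 115.5], [-89.93, 88.59], [15.96, 139.68], [-74.01, 254.01], [8.47, 105.57], [-167.45, 167.45]. Speed limits (degrees/s): [147.25, 147.25, 180, 180, 180, 180, 180].

### API

Orientations are given as [roll, pitch, yaw] about the fixed x, y, z axes, in that order (R = Rz(yaw) Ry(pitch) Rx(roll)).
In Python, from station import get_obs, camera, camera_model, sign_off gives the robot as it stands.
- The arm moves only by the shell command python3 -m handwheel 'ROWS'. ROWS is JSON, a list of rows, each a list of 7 numbers: the shift along the tool's x, y, z in mm, then the turn, a rotation vector about the tool's x, y, z in degrees, then the opening, from -1 (shut) to 1 (fully open). A call has 1 to 8 rows; each row shifts and turns the commanded pose from where the row before left it, along the tool's axes as they then stand; what a row does not reach is not made up. A row lasts 1/10 s, in which the tool goes at most 50 mm and 8.59 degrees, less where a joint would pass 70% of its speed; a pose out of reach is approached as far as the arm can. A call with a gripper value outside its range is refused whole. The fingers move at their own pace and stop on an object; the grip force is fixed at half the most. Time passes only in rows, so rows that do not move let the fingers close. It gives the time, the measured TCP pose, the force, the opening and the grip force at its end, in the units of the state.
- get_obs(): the state, without advancing time (a new reading comes with each control period).
- camera(name): name is "scene" or "top" or "wrist"; returns (picture, depth): 480x640x3 uint8, red, green, blue; 480x640 float32, mm along the optical axis (not along the pixel's ray), 0 where there is no reading.
- camera_model(name): a dict with "fx", "fy", "cx", "cy" (pixels), "eye" and "rotation" of the camera in the world. Camera axes: x right, y down, z forward; pixel columns grow to the right and rows downward; lengths in mm; the calibration is good to about 2 mm. A picture is of the moment at which its call begins: read the wrist's pose just before it. camera_model takes no time and is no camera call; for the wrist camera it gives the pose at the moment of the call.
- sign_off(): hands the job in; it is judged then, once.
The state is a dict: "time": time; "joints": joint angles; "dq": joint speeds; "joint_torque": joint torques, N m; "tcp_pos": TCP position; "tool_rot": TCP orientation; "force": force on the tool from outside, world axes, zero at the start; "wrist_torque": the same for the moment, N m; "finger_gap": finger opening in mm; "gripper_force": force on a finger pad.
Only numpy, scipy, OpenCV 4.12 (cv2) and the standard library are available. Lean on these libraries where they do the work, as an engineer would, in place of code of your own. Each camera call takes 0.05 s, during which the arm holds its last target. There are 200 camera calls.

## Working session

There is one attempt and no reset: what is moved stays moved. The work goes in short steps, Python scripts to look and compute and a shell command to move; the robot and the scene stay as the last step left them, time stands still between calls to the robot, and variables do not carry over. Pictures are saved under pics/ and viewed, at most 14 in all, crops included, and the job is handed in when it is done.

```bash
mkdir -p pics; ls
python3 - <<'E'
from station import *
import cv2,numpy as np
for n in("top","scene"):
    p,d=camera(n); cv2.imwrite(f"pics/{n}0.png",p[:,:,::-1]); np.save(f"pics/{n}0.npy",d)
    m=camera_model(n); print(n,m)
o=get_obs();print(o['time'],o['tcp_pos'],o['tool_rot'],o['finger_gap'])
E
```

```text
pics
top {'fx': 442.93377714190007, 'fy': 442.93377714190007, 'cx': 314.39381518045184, 'cy': 238.01716487165714, 'eye': array([ 336.65428091,   -5.81975424, 1398.94559154]), 'rotation': array([-171.16922871,   -1.57383051,  -88.33762839])}
scene {'fx': 571.6832874373426, 'fy': 571.6832874373426, 'cx': 314.8258388459465, 'cy': 235.73728488803408, 'eye': array([1308.54688148,  246.63255209, 1145.32597968]), 'rotation': array([-141.75004815,   -0.90502384,  109.20250995])}
0.1 [274.2027159  588.76180703 230.40116578] [-1.79905514e+02  7.41501614e-03  1.55028729e+02] 84.80398616708386
```

View pics/top0.png

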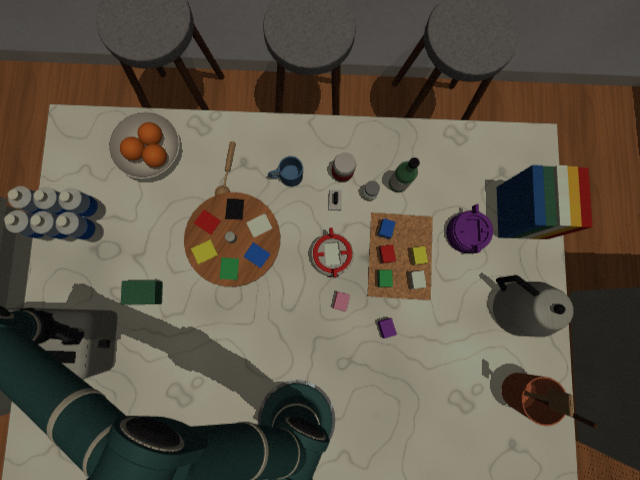

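View pics/scene0.png

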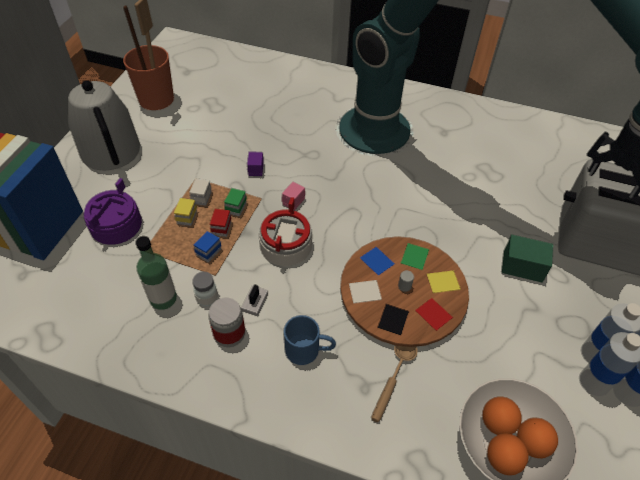

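```bash
cat > h.py <<'E'
from station import *
import cv2,numpy as np
from scipy.spatial.transform import Rotation as Ro
def M(n):
    m=camera_model(n); return m,Ro.from_euler('xyz',m['rotation'],degrees=True).as_matrix()
def atz(m,R,uv,z):
    uv=np.atleast_2d(np.asarray(uv,float))
    r=np.c_[(uv[:,0]-m['cx'])/m['fx'],(uv[:,1]-m['cy'])/m['fy'],np.ones(len(uv))]@R.T
    return m['eye']+r*((z-m['eye'][2])/r[:,2])[:,None]
def cloud(n,d,m,R):
    v,u=np.mgrid[:480,:640]
    c=np.stack([(u-m['cx'])/m['fx']*d,(v-m['cy'])/m['fy']*d,d],-1)
    return c@R.T+m['eye']
def masks(p):
    h=cv2.cvtColor(p,cv2.COLOR_RGB2HSV); H,S,V=[h[...,i].astype(int) for i in range(3)]
    s=(S>140)&(V>70)
    return dict(red=s&((H<6)|(H>172)),yellow=s&(H>22)&(H<34),green=s&(H>45)&(H<75),blue=s&(H>100)&(H<122),
      white=(S<45)&(V>150),black=(V<45))
def rect(mask,xyz,lo,hi,area=(0,1e9),box=None):
    """min-area rects (world xy) of blobs in the mask with height lo..hi"""
    k=mask&(xyz[...,2]>lo)&(xyz[...,2]<hi)
    if box: k&=(xyz[...,0]>box[0])&(xyz[...,0]<box[1])&(xyz[...,1]>box[2])&(xyz[...,1]<box[3])
    n,l,st,_=cv2.connectedComponentsWithStats(k.astype(np.uint8)); out=[]
    for i in range(1,n):
        P=xyz[l==i][:,:2].astype(np.float32)
        if len(P)<30: continue
        (c,(w,h),a)=cv2.minAreaRect(P)
        if w<h: w,h,a=h,w,a+90
        out.append((np.round(c,1),round(w,1),round(h,1),round((a+90)%180-90,1),len(P),round(float(np.median(xyz[l==i][:,2])),1)))
    return out
def plan(x,y,z,yaw):
    "tool-frame rows needed from the present pose to TCP x,y,z pointing down with yaw"
    o=get_obs(); R=Ro.from_euler('xyz',o['tool_rot'],degrees=True); T=Ro.from_euler('xyz',[180,0,yaw],degrees=True)
    print('tcp',np.round(o['tcp_pos'],1),np.round(o['tool_rot'],1),'gap',round(o['finger_gap'],1),'t',round(o['time'],1),'shift',np.round(R.inv().apply(np.array([x,y,z])-o['tcp_pos']),1),'rotvec',np.round((R.inv()*T).as_rotvec(degrees=True),1))
E
python3 - <<'E'
from h import *
p=cv2.imread('pics/top0.png')[:,:,::-1]; d=np.load('pics/top0.npy'); m,R=M('top'); X=cloud('top',d,m,R)
for k,v in masks(p).items():
    print(k)
    for r in rect(v,X,10,90,box=(300,900,-500,500)): print('  ',r)
w=atz(m,R,[(231,238)],75);print('hub',w)
print('mill',atz(m,R,[(332,255)],69),'fins',atz(m,R,[(331,234),(334,274)],101))
print('cass',atz(m,R,[(335,193)],50),atz(m,R,[(329,193),(341,193),(329,209),(341,209)],14))
print(X[[200,240,255],[335,400,332]],X[250,400])
crop=p[110:310,180:460]; cv2.imwrite('pics/c0.png',cv2.resize(crop,None,fx=2.85,fy=2.85,interpolation=cv2.INTER_CUBIC)[:,:,::-1])
E
```

```text
red
   (array([591.7, 300.8]), 68.5, 53.3, 57.2, 353, 30.0)
   (array([501.5, -91.2]), 117.3, 115.6, 1.5, 477, 68.0)
   (array([ 507.3, -264.8]), 52.1, 39.1, 10.1, 207, 48.1)
yellow
   (array([497.1, 303. ]), 65.9, 56.4, -62.0, 379, 30.2)
   (array([ 505.3, -364.8]), 51.1, 41.6, 9.8, 212, 48.1)
green
   (array([448. , 224.2]), 61.5, 50.7, -0.8, 329, 29.8)
   (array([ 431.2, -258.1]), 49.3, 35.8, 1.3, 192, 47.8)
blue
   (array([ 587.3, -261.8]), 51.8, 37.1, -14.3, 189, 48.2)
   (array([491.7, 141.1]), 64.4, 51.6, 58.3, 336, 29.9)
white
   (array([501.3, -90.5]), 63.1, 37.1, 7.0, 220, 44.3)
   (array([ 430.5, -358.2]), 45.9, 34.9, 7.3, 135, 48.3)
black
   (array([779.5,  45.8]), 66.0, 30.1, -86.3, 148, 50.7)
   (array([ 752. , -104.8]), 58.0, 15.3, 54.4, 95, 51.0)
   (array([733.2,  48.8]), 72.5, 27.3, 80.2, 129, 49.8)
   (array([ 726. , -285.9]), 48.7, 13.8, 42.2, 30, 23.3)
   (array([678.5, -98.9]), 33.4, 10.3, 1.7, 44, 48.1)
   (array([635.8, 216.9]), 65.1, 54.3, -2.1, 334, 30.1)
   (array([ 581.7, -476.8]), 114.0, 34.6, 5.5, 210, 37.5)
   (array([368.3, 430.4]), 66.1, 4.5, 4.3, 145, 43.2)
hub [[535.08209088 214.78817348  75.        ]]
mill [[494.12735539 -91.10832302  69.        ]] fins [[553.05522654 -84.64057208 101.        ]
 [434.47474339 -96.21223191 101.        ]]
cass [[692.28356042 -97.26547301  50.        ]] [[ 701.07443665  -80.36993542   14.        ]
 [ 702.47494131 -119.05675238   14.        ]
 [ 648.42549448  -81.63086012   14.        ]
 [ 649.77790954 -120.09892598   14.        ]]
[[ 669.87652072  -97.78822516   49.55341348]
 [ 557.06694375 -312.05263447    4.68927584]
 [ 497.5111651   -92.94101911   40.4218902 ]] [ 525.18327661 -312.67690649    1.72691509]
```

View pics/c0.png

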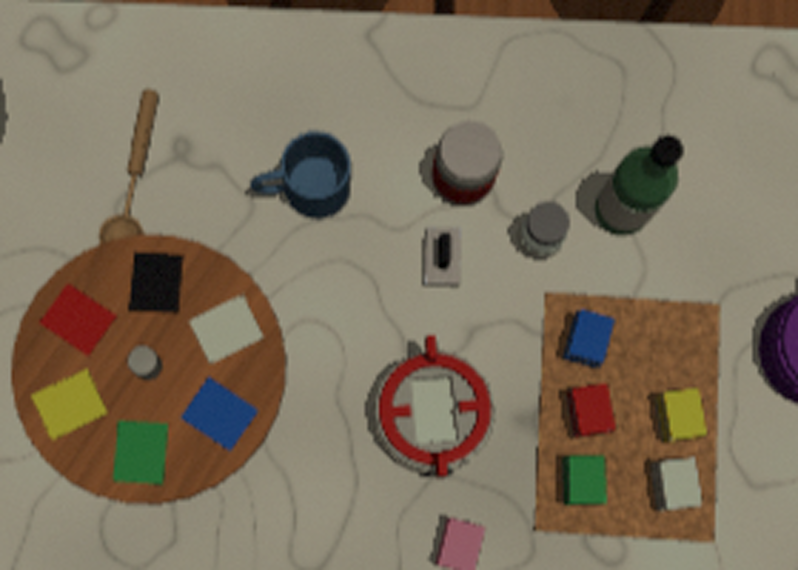

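```bash
python3 -c "
from h import *
plan(560,-95,280,4)
print(camera_model('wrist'))"
```

```text
tcp [274.2 588.8 230.4] [-179.9    0.   155. ] gap 84.8 t 0.1 shift [-547.7 -499.3  -48.7] rotvec [-0.00e+00  1.00e-01  1.51e+02]
{'fx': 371.46857991335486, 'fy': 371.46857991335486, 'cx': 323.15154350170513, 'cy': 242.28006696296708, 'eye': array([213.19632177, 618.36097327, 372.95696991]), 'rotation': array([1.64145256e+02, 7.29091631e-02, 6.50072527e+01])}
```

```bash
python3 -m handwheel '[[-34.2,-31.2,-3,0,0,0,1],[-34.2,-31.2,-3,0,0,0,1],[-34.2,-31.2,-3,0,0,0,1],[-34.2,-31.2,-3,0,0,0,1],[-34.2,-31.2,-3,0,0,0,1],[-34.2,-31.2,-3,0,0,0,1],[-34.2,-31.2,-3,0,0,0,1],[-34.2,-31.2,-3,0,0,0,1]]'
python3 -m handwheel '[[-34.2,-31.2,-3,0,0,0,1],[-34.2,-31.2,-3,0,0,0,1],[-34.2,-31.2,-3,0,0,0,1],[-34.2,-31.2,-3,0,0,0,1],[-34.2,-31.2,-3,0,0,0,1],[-34.2,-31.2,-3,0,0,0,1],[-34.2,-31.2,-3,0,0,0,1],[-34.2,-31.2,-3,0,0,0,1]]'
python3 -m handwheel '[[0,0,0,0,0,8.4,1],[0,0,0,0,0,8.4,1],[0,0,0,0,0,8.4,1],[0,0,0,0,0,8.4,1],[0,0,0,0,0,8.4,1],[0,0,0,0,0,8.4,1],[0,0,0,0,0,8.4,1],[0,0,0,0,0,8.4,1]]'
python3 -m handwheel '[[0,0,0,0,0,8.4,1],[0,0,0,0,0,8.4,1],[0,0,0,0,0,8.4,1],[0,0,0,0,0,8.4,1],[0,0,0,0,0,8.4,1],[0,0,0,0,0,8.4,1],[0,0,0,0,0,8.4,1],[0,0,0,0,0,8.4,1]]'
python3 -m handwheel '[[0,0,0,0,0,8.4,1],[0,0,0,0,0,8.4,1],[0,0,0,0,0,0,1],[0,0,0,0,0,0,1]]'
python3 - <<'E'
from h import *
plan(560,-95,280,4); print(np.round(get_obs()['joints']))
m,R=M('wrist'); print(m['eye'],m['rotation']); p,d=camera('wrist'); np.save('pics/w1.npy',d); cv2.imwrite('pics/w1.png',p[:,:,::-1])
E
```

```text
time: 0.9
tcp_pos: [417.3, 245.5, 255.3]
tool_rot: [-180.0, -0.0, 155.0]
force: [-0.2, 0.4, -0.6]
finger_gap: 85.3
gripper_force: 0.0
time: 1.7
tcp_pos: [559.9, -96.0, 279.2]
tool_rot: [180.0, -0.0, 155.0]
force: [0.9, 0.8, 0.0]
finger_gap: 85.5
gripper_force: 0.0
time: 2.5
tcp_pos: [559.4, -94.2, 278.9]
tool_rot: [-180.0, -0.0, 87.5]
force: [0.3, 0.7, 0.2]
finger_gap: 85.5
gripper_force: 0.0
time: 3.3
tcp_pos: [559.4, -94.1, 278.9]
tool_rot: [-180.0, 0.0, 20.3]
force: [0.1, 0.3, 0.2]
finger_gap: 85.4
gripper_force: 0.0
time: 3.7
tcp_pos: [559.6, -94.1, 279.0]
tool_rot: [180.0, 0.0, 4.0]
force: [0.3, -0.4, -0.0]
finger_gap: 85.0
gripper_force: 0.0
tcp [559.6 -94.1 279. ] [180.   0.   4.] gap 85.0 t 3.7 shift [ 0.4  0.9 -1. ] rotvec [0. 0. 0.]
[-35.  21.  52. 103. -18.  65. -62.]
[630.2606818  -88.99943577 421.52032099] [ 1.64148434e+02  6.99277185e-03 -8.59771776e+01]
```

View pics/w1.png

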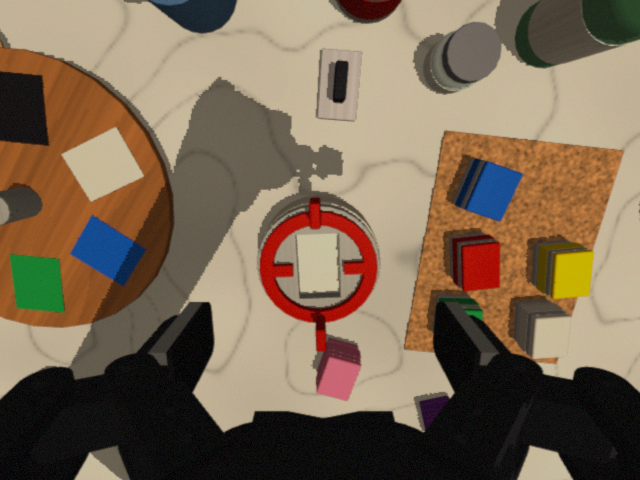

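Run:
```python
from h import *
p=cv2.imread('pics/w1.png')[:,:,::-1]; d=np.load('pics/w1.npy'); m,R=M('wrist'); X=cloud('wrist',d,m,R); k=masks(p)
b=(420,580,-170,-20)
print('ring',rect(k['red'],X,60,75,box=b)); print('fin',rect(k['red'],X,94,106,box=b)); 
al=np.ones((480,640),bool)
print('pocket',rect(al,X,38,50,box=(450,550,-140,-40)))
c=(640,720,-140,-60); print('rib',rect(al,X,40,56,box=c),'plate',rect(al,X,8,56,box=c))
b=(400,620,-420,-200)
for n in('red','yellow','blue','white','green'): print(n,rect(k[n],X,40,56,box=b))
```

```text
ring [(array([502.3, -92.7]), 117.5, 117.1, -85.5, 4532, 69.0)]
fin [(array([563.4, -86.1]), 23.3, 9.7, 4.1, 294, 100.8), (array([ 440.2, -100.2]), 23.4, 9.8, 4.5, 230, 100.7)]
pocket [(array([544.4, -45.2]), 17.4, 2.8, -42.2, 41, 44.1), (array([499.5, -93.3]), 68.1, 44.2, 6.4, 2498, 45.1)]
rib [(array([ 681.8, -101.8]), 34.1, 12.0, -0.1, 517, 49.9)] plate [(array([ 681.9, -101.9]), 66.2, 40.1, -0.2, 2732, 14.4)]
red [(array([ 508.8, -265.5]), 51.8, 39.3, 10.5, 1712, 48.9)]
yellow [(array([ 507., -365.]), 51.4, 39.9, 9.9, 1783, 48.8)]
blue [(array([ 589.5, -263.4]), 50.1, 38.9, -14.5, 1930, 49.0)]
white []
green [(array([ 456.4, -268.4]), 19.8, 9.2, 73.8, 104, 48.8)]
```

```bash
python3 -m handwheel '[[0,0,0,0,0,4,-0.3],[28.6,1.9,30,0,0,0,-0.3],[28.6,1.9,30,0,0,0,-0.3],[28.6,1.9,30,0,0,0,-0.3],[28.6,1.9,30,0,0,0,-0.3],[0,0,0,0,0,0,-0.3],[0,0,0,0,0,0,-0.3],[0,0,0,0,0,0,-0.3]]'
python3 -c "
from h import *
plan(674,-101.8,27,0)
p,d=camera('wrist');m,R=M('wrist');X=cloud('wrist',d,m,R);c=(640,720,-140,-60);print(rect(np.ones((480,640),bool),X,40,56,box=c))"
```

```text
time: 4.55
tcp_pos: [674.0, -103.0, 160.7]
tool_rot: [180.0, -0.1, -0.2]
force: [0.4, 0.6, -1.1]
finger_gap: 29.9
gripper_force: 0.0
tcp [ 674.  -103.   160.7] [ 1.8e+02 -1.0e-01 -2.0e-01] gap 29.9 t 4.5 shift [ -0.2  -1.2 133.7] rotvec [ 0.  -0.1 -0.2]
[(array([ 682.5, -101. ]), 33.4, 11.4, -0.2, 797, 50.3)]
```

```bash
python3 -m handwheel '[[0,-1.5,45,0,0,0,-0.3],[0,0,40,0,0,0,-0.3],[0,0,30,0,0,0,-0.3],[0,0,18,0,0,0,-0.3],[0,0,0,0,0,0,-0.3],[0,0,0,0,0,0,-1],[0,0,0,0,0,0,-1],[0,0,0,0,0,0,-1]]'
python3 -m handwheel '[[0,0,0,0,0,0,-1],[0,0,-20,0,0,0,-1],[0,0,-40,0,0,0,-1],[0,0,-40,0,0,0,-1],[0,0,-30,0,0,0,-1],[0,0,0,0,0,0,-1]]'
python3 -c "
from h import *
plan(674,-101.8,160,6.5)
p,d=camera('wrist');m,R=M('wrist');X=cloud('wrist',d,m,R);c=(620,730,-150,-50);a=np.ones((480,640),bool);print(rect(a,X,135,175,box=c));cv2.imwrite('pics/w2.png',p[:,:,::-1])"
```

```text
time: 5.4
tcp_pos: [675.5, -101.3, 28.6]
tool_rot: [180.0, -0.2, -0.2]
force: [-0.8, -0.9, 5.4]
finger_gap: 10.7
gripper_force: 60.9
time: 6.0
tcp_pos: [676.9, -101.8, 162.9]
tool_rot: [180.0, -0.5, -0.2]
force: [0.7, 0.5, -1.3]
finger_gap: 11.0
gripper_force: 60.0
tcp [ 676.9 -101.8  162.9] [180.   -0.5  -0.2] gap 11.0 t 6.0 shift [-2.9  0.   2.8] rotvec [ 0.1 -0.5 -6.7]
[(array([ 694.8, -101.1]), 40.9, 40.2, -0.2, 7459, 145.3)]
```

View pics/w2.png

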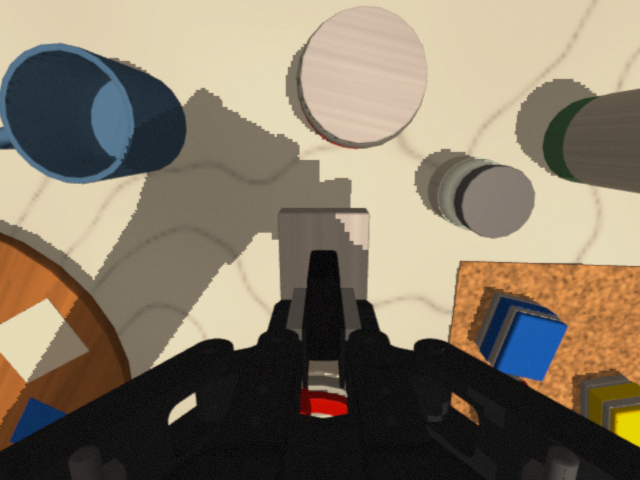

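```bash
python3 -c "
from h import *
p,d=camera('wrist');m,R=M('wrist');X=cloud('wrist',d,m,R)
k=(X[...,2]>135)&(X[...,2]<156)&(X[...,0]>690)&(X[...,0]<714)&(abs(X[...,1]+101.5)<18)
P=X[k];A=np.c_[P[:,:2]-[700,-101],np.ones(len(P))];s=np.linalg.lstsq(A,P[:,2],rcond=None);print(s[0],np.sqrt(s[1]/len(P)),len(P))
k=(X[...,2]>125)&(X[...,2]<156)&(X[...,0]>670)&(X[...,0]<730)&(abs(X[...,1]+101.5)<30)
Q=X[k];print(Q[:,0].max(),np.percentile(Q[:,0],[50,90,99]),np.percentile(Q[:,1],[1,50,99]))
"
```

```text
[-1.06453266e-01  6.20566992e-04  1.43373624e+02] [2.14075587] 4320
714.0052853182088 [699.90724828 712.71506452 713.74755078] [-120.03720622 -100.63131212  -80.874005  ]
```

```bash
python3 -m handwheel '[[-37,0,30,0,0.5,0,-1],[0,0,45,0,0,0,-1],[0,0,30,0,0,0,-1],[0,0,15,0,0,0,-1],[0,0,12,0,0,0,-1],[0,0,4,0,0,0,-1],[0,0,0,0,0,0,-1]]'
python3 -m handwheel '[[0,0,0,0,0,0,-0.3],[0,0,0,0,0,0,-0.3],[0,0,0,0,0,0,-0.3],[0,0,-30,0,0,0,-0.3],[0,0,-40,0,0,0,-0.3],[0,0,-40,0,0,0,-0.3],[0,0,0,0,0,0,-0.3]]'
python3 -c "
from h import *
p,d=camera('wrist');m,R=M('wrist');X=cloud('wrist',d,m,R)
a=np.ones((480,640),bool);c=(580,690,-150,-60);print(rect(a,X,40,58,box=c),rect(a,X,8,58,box=c)); plan(647,-101.8,27,0)
"
```

```text
time: 6.8
tcp_pos: [635.7, -100.1, 28.0]
tool_rot: [-179.5, -0.2, -0.2]
force: [-29.5, 10.9, 62.2]
finger_gap: 10.9
gripper_force: 70.1
time: 7.5
tcp_pos: [640.5, -102.2, 135.5]
tool_rot: [179.9, -1.0, -0.2]
force: [-0.1, 0.4, -0.0]
finger_gap: 29.9
gripper_force: 0.0
[(array([640.5, -99. ]), 33.7, 11.8, 0.0, 971, 47.0)] [(array([640.2, -99.1]), 65.7, 40.1, -0.0, 4702, 11.5)]
tcp [ 639.  -101.3  132.8] [180.   -0.8  -0.2] gap 29.3 t 7.5 shift [  6.6   0.4 105.9] rotvec [ 0.  -0.8 -0.2]
```

```bash
python3 -m handwheel '[[1.5,-2.5,0,0,-0.8,0,-0.3],[0,0,0,0,0,0,-0.3],[0,0,0,0,0,0,-0.3],[0,0,0,0,0,0,-0.3]]'
python3 -c "
from h import *
p,d=camera('wrist');m,R=M('wrist');X=cloud('wrist',d,m,R)
a=np.ones((480,640),bool);c=(580,690,-150,-60);r=rect(a,X,40,58,box=c);print(r,rect(a,X,8,58,box=c)); plan(*r[0][0],27,0)
"
```

```text
time: 7.95
tcp_pos: [638.0, -98.2, 129.2]
tool_rot: [180.0, 0.4, -0.2]
force: [-0.2, 0.4, -0.3]
finger_gap: 29.8
gripper_force: 0.0
[(array([ 642.4, -100.1]), 34.1, 11.9, -0.3, 1044, 49.9)] [(array([ 642.2, -100.1]), 66.2, 40.0, -0.2, 4995, 14.5)]
tcp [638.1 -98.3 129.5] [180.    0.4  -0.2] gap 30.0 t 8.0 shift [  5.    1.7 102.4] rotvec [ 0.   0.4 -0.2]
```

```bash
python3 -m handwheel '[[4.5,1.7,40,0,0.4,0,-0.3],[0,0,40,0,0,0,-0.3],[0,0,22,0,0,0,-0.3],[0,0,0,0,0,0,-0.3],[0,0,0,0,0,0,-1],[0,0,0,0,0,0,-1],[0,0,0,0,0,0,-1],[0,0,0,0,0,0,-1]]'
python3 -m handwheel '[[0,0,-20,0,0,0,-1],[0,0,-40,0,0,0,-1],[0,0,-40,0,0,0,-1],[0,0,-20,0,0,0,-1],[0,0,0,0,0,0,-1],[0,0,0,0,0,0,-1],[0,0,0,0,0,0,-1]]'
cat > held.py <<'E'
from h import *
p,d=camera('wrist');m,R=M('wrist');X=cloud('wrist',d,m,R);o=get_obs();t=o['tcp_pos'];T=Ro.from_euler('xyz',o['tool_rot'],degrees=True).as_matrix()
L=(X-t)@T # tool frame
k=(L[...,2]>4)&(L[...,2]<24)&(abs(L[...,1])<30)&(L[...,0]>-10)&(L[...,0]<60)
P=L[k];f=P[(abs(P[:,1])>8)&(P[:,0]>14)&(P[:,0]<31)&(abs(P[:,1])<18)];A=np.c_[f[:,:2],np.ones(len(f))];s=np.linalg.lstsq(A,f[:,2],rcond=None)[0]
print('tool-frame plane',np.round(s,3),len(f),'far edge',np.percentile(P[:,0],99.5),'y range',np.percentile(P[:,1],[1,99]))
h=[np.median(P[(abs(P[:,1]-y)<2),0].max()) for y in(-15,-8,8,15)];print('edge x at y=-15..15',np.round(h,1))
plan(501.9,-93,90,6.5)
E
python3 held.py
```

```text
time: 8.8
tcp_pos: [643.6, -99.8, 29.4]
tool_rot: [-180.0, -0.2, -0.2]
force: [0.3, -0.2, -1.6]
finger_gap: 10.6
gripper_force: 60.1
time: 9.5
tcp_pos: [641.9, -99.3, 147.4]
tool_rot: [-180.0, 0.0, -0.2]
force: [-0.7, -0.0, -1.2]
finger_gap: 10.9
gripper_force: 60.4
tool-frame plane [3.0000e-03 5.0000e-03 1.5343e+01] 1661 far edge 31.571151747412397 y range [-19.73486885  19.3943183 ]
edge x at y=-15..15 [31.7 31.6 31.7 31.7]
tcp [641.9 -99.4 147.1] [-180.     0.    -0.2] gap 10.4 t 9.6 shift [-140.    -6.    57.2] rotvec [-0.   0.  -6.7]
```

```bash
python3 -m handwheel '[[-46.3,-2,0,0,0,0,-1],[-46.3,-2,0,0,0,0,-1],[-46.2,-2,0,0,0,0,-1],[0,0,0,0,0,-6.7,-1],[0,0,15,0,0,0,-1],[0,0,0,0,0,0,-1],[0,0,0,0,0,0,-1],[0,0,0,0,0,0,-1]]'
python3 - <<'E'
from h import *
p,d=camera('wrist');cv2.imwrite('pics/w3.png',p[:,:,::-1]);m,R=M('wrist');X=cloud('wrist',d,m,R)
plan(503.2,-92.9,74.3,6.5);k=masks(p);print(rect(k['red'],X,94,106,box=(420,580,-170,-20)))
E
```

```text
time: 10.35
tcp_pos: [504.7, -93.9, 132.7]
tool_rot: [179.9, -0.1, 6.5]
force: [0.3, -0.8, -0.6]
finger_gap: 10.9
gripper_force: 60.2
tcp [504.6 -93.8 132.9] [ 1.799e+02 -1.000e-01  6.500e+00] gap 10.8 t 10.4 shift [-1.4 -1.2 58.6] rotvec [ 0.1 -0.1 -0. ]
[(array([562.9, -86. ]), 23.2, 9.8, 6.9, 1070, 101.0), (array([438.8, -99.9]), 22.0, 9.6, 6.0, 568, 100.8)]
```

View pics/w3.png

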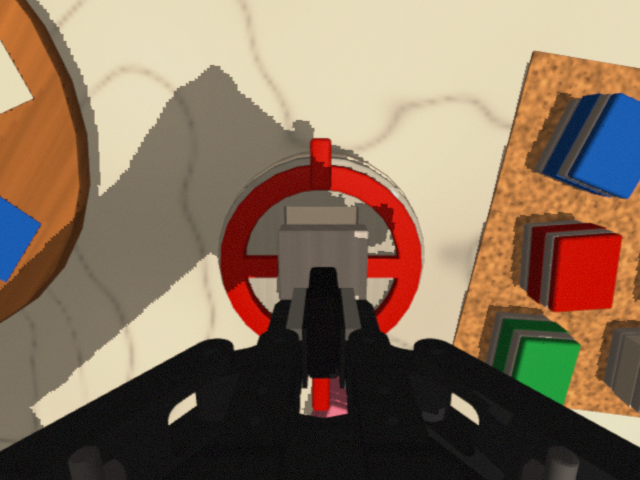

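```bash
python3 -m handwheel '[[-2,-1.2,20,0,0,0,-1],[0,0,20,0,0,0,-1],[0,0,0,0,0,0,-1],[0,0,0,0,0,0,-1]]'
python3 - <<'E'
from h import *
plan(502.6,-92.9,74.3,6.5)
E
```

```text
time: 10.8
tcp_pos: [502.2, -92.9, 93.2]
tool_rot: [180.0, -0.1, 6.5]
force: [0.4, 0.7, -0.8]
finger_gap: 10.6
gripper_force: 60.2
tcp [502.2 -92.9  93.2] [ 1.8e+02 -1.0e-01  6.5e+00] gap 10.6 t 10.8 shift [ 0.4 -0.  18.9] rotvec [ 0.  -0.1 -0. ]
```

```bash
python3 -m handwheel '[[0.3,0,5,0,0,0,-1],[0,0,4,0,0,0,-1],[0,0,4,0,0,0,-1],[0,0,0,0,0,0,-1]]'
python3 -m handwheel '[[0,0,3,0,0,0,-1],[0,0,2,0,0,0,-1],[0,0,1,0,0,0,-1],[0,0,0,0,0,0,-1]]'
```

```text
time: 11.2
tcp_pos: [502.0, -92.3, 79.7]
tool_rot: [-180.0, -0.1, 6.5]
force: [0.2, -0.2, -1.3]
finger_gap: 10.7
gripper_force: 60.2
time: 11.6
tcp_pos: [502.2, -92.4, 74.3]
tool_rot: [-180.0, -0.1, 6.5]
force: [-1.8, 1.3, 2.4]
finger_gap: 10.7
gripper_force: 60.8
```

```bash
python3 -m handwheel '[[0,0,0,0,0,0,-0.45],[0,0,0,0,0,0,-0.45],[0,0,0,0,0,0,-0.45],[0,0,-10,0,0,0,-0.45],[0,0,-40,0,0,0,-0.45],[0,0,-30,0,0,0,-0.45],[0,0,0,0,0,0,-0.45],[0,0,0,0,0,0,-0.45]]'
python3 - <<'E'
from h import *
p,d=camera('wrist');m,R=M('wrist');X=cloud('wrist',d,m,R);a=np.ones((480,640),bool)
plan(439.7,-100,73,6.5);k=masks(p);print(rect(k['red'],X,96,106,box=(420,580,-170,-20)));
c=(470,532,-118,-68);print('rib',rect(a&~k['red'],X,90,103,box=c),'plate',rect(a&~k['red'],X,54,64,box=c))
E
```

```text
time: 12.4
tcp_pos: [502.6, -92.1, 154.9]
tool_rot: [-180.0, -0.2, 6.6]
force: [0.4, -0.3, -0.1]
finger_gap: 23.6
gripper_force: 0.0
tcp [501.9 -92.  154. ] [-1.8e+02 -1.0e-01  6.6e+00] gap 23.5 t 12.4 shift [-62.8   0.8  80.9] rotvec [-0.  -0.1  0.1]
[(array([561.8, -86.1]), 23.5, 9.6, 6.6, 863, 99.8), (array([439.8, -99.9]), 23.7, 9.3, 6.7, 569, 100.0)]
rib [(array([500.1, -92.6]), 34.3, 11.6, 6.1, 1129, 93.9)] plate [(array([500.5, -92.4]), 64.9, 40.1, 6.5, 3997, 58.1), (array([ 504.1, -117.8]), 56.4, 6.3, 6.4, 462, 58.0), (array([497.9, -69. ]), 55.3, 5.9, 4.8, 396, 58.1)]
```

```bash
python3 -m handwheel '[[-31,0.4,0,0,0,0,-0.45],[-31.5,0.4,0,0,0,0,-0.45],[0,0,40,0,0,0,-0.45],[0,0,0,0,0,0,-0.45],[0,0,30,0,0,0,-0.45],[0,0,10,0,0,0,-0.45],[0,0,0,0,0,0,-0.45]]'
python3 -m handwheel '[[0,0,0,0,0,0,-1],[0,0,0,0,0,0,-1],[0,0,0,0,0,0,-1]]'; python3 -c "
from h import *
plan(439.7,-100,73,6.5)
t=np.radians(8);print(62*(1-np.cos(t)),62*np.sin(t))"
```

```text
time: 13.15
tcp_pos: [439.4, -100.6, 73.1]
tool_rot: [180.0, 0.1, 6.5]
force: [0.2, -0.5, -0.5]
finger_gap: 23.3
gripper_force: 0.0
time: 13.45
tcp_pos: [440.4, -100.0, 74.5]
tool_rot: [-180.0, -0.1, 6.5]
force: [-1.1, 1.1, 0.1]
finger_gap: 9.0
gripper_force: 61.0
tcp [ 440.4 -100.    74.5] [-1.8e+02 -1.0e-01  6.5e+00] gap 9.0 t 13.4 shift [-0.7 -0.1  1.5] rotvec [-0.  -0.1  0. ]
0.6033797380226376 8.628732259524057
```

```bash
python3 -m handwheel '[[0.6,8.6,0,0,0,-8,-1],[0.6,8.6,0,0,0,-8,-1],[0.6,8.6,0,0,0,-8,-1],[0,0,0,0,0,0,-1]]'; python3 -c "
from h import *
t=np.radians(6.5+24+180);plan(501.3+62*np.cos(t),-93+62*np.sin(t),74,30.5)"
```

```text
time: 13.85
tcp_pos: [448.5, -123.9, 74.4]
tool_rot: [-179.9, -0.1, 30.6]
force: [-3.3, 5.7, 5.8]
finger_gap: 8.9
gripper_force: 61.8
tcp [ 448.5 -123.9   74.4] [-1.799e+02 -1.000e-01  3.060e+01] gap 8.9 t 13.8 shift [-0.8  0.2  0.4] rotvec [-0.1 -0.1  0.1]
```

```bash
python3 -m handwheel '[[0.6,8.6,0,0,0,-8,-1],[0.6,8.6,0,0,0,-8,-1],[0.6,8.6,0,0,0,-8,-1],[0.6,8.6,0,0,0,-8,-1],[0,0,0,0,0,0,-1]]';python3 -m handwheel '[[0.6,8.6,0,0,0,-8,-1],[0.6,8.6,0,0,0,-8,-1],[0.6,8.6,0,0,0,-8,-1],[0,0,0,0,0,0,-1]]'; python3 -c "
from h import *
t=np.radians(6.5+80+180);plan(501.3+62*np.cos(t),-93+62*np.sin(t),74,86.5)"
```

```text
time: 14.35
tcp_pos: [472.9, -146.5, 74.4]
tool_rot: [-179.9, -0.1, 62.7]
force: [-3.7, 7.6, 6.9]
finger_gap: 8.8
gripper_force: 62.3
time: 14.75
tcp_pos: [496.1, -152.7, 74.4]
tool_rot: [-179.8, -0.2, 86.6]
force: [-7.6, 7.8, 10.0]
finger_gap: 8.9
gripper_force: 62.5
tcp [ 496.1 -152.7   74.4] [-179.8   -0.2   86.6] gap 8.9 t 14.8 shift [-2.1  1.5  0.4] rotvec [-0.2 -0.2  0.1]
```

```bash
python3 -m handwheel '[[0,0,0,0,0,0,-0.5],[0,0,0,0,0,0,-0.5],[0,0,0,0,0,0,-0.5],[0,0,-40,0,0,0,0],[0,0,-45,0,0,0,0.6],[0,0,-45,0,0,0,0.6],[0,0,0,0,0,0,0.6],[0,0,0,0,0,0,0.6]]'
python3 - <<'E'
from h import *
p,d=camera('wrist');m,R=M('wrist');X=cloud('wrist',d,m,R);a=np.ones((480,640),bool);k=masks(p)
f=rect(k['red'],X,96,106,box=(420,580,-180,-10));print(f)
if len(f)>1: v=f[0][0]-f[1][0]; print('fin angle',np.degrees(np.arctan2(v[1],v[0]))%180-6.4)
p,d=camera('top');m,R=M('top');X=cloud('top',d,m,R);k=masks(p)
for n in('red','yellow','green','blue','white'): print(n,*rect(k[n],X,40,60,box=(380,640,-440,-200)),'|',*rect(k[n],X,25,35,box=(380,700,60,380)))
plan(508.8,-265.5,215,10.5)
E
```

```text
time: 15.55
tcp_pos: [498.4, -155.2, 205.1]
tool_rot: [179.7, -0.0, 86.5]
force: [-0.1, 0.6, -1.3]
finger_gap: 68.2
gripper_force: 0.0
[(array([503.7, -30.8]), 23.3, 9.8, 86.9, 665, 99.6), (array([ 496.2, -153.9]), 23.3, 9.6, 84.6, 437, 99.5)]
fin angle 80.11350264434161
red | (array([591.1, 299.9]), 67.1, 53.3, 57.0, 337, 30.1)
yellow (array([ 505.4, -364.6]), 51.4, 41.1, 8.7, 213, 47.9) | (array([497.2, 303.1]), 65.3, 55.9, -63.2, 350, 30.2)
green (array([ 428. , -268.3]), 52.1, 22.7, -16.9, 96, 48.1) | (array([447.8, 224.2]), 61.6, 50.4, -1.7, 306, 29.9)
blue | (array([491.8, 140.8]), 64.3, 51.6, 56.9, 308, 30.5)
white (array([ 430.9, -360.1]), 46.4, 37.3, 9.0, 185, 48.0) | (array([586. , 137.5]), 61.5, 49.1, -61.4, 293, 30.2)
tcp [ 497.  -154.8  203. ] [180.   -0.   86.5] gap 68.3 t 15.7 shift [-109.8   18.6  -12. ] rotvec [-0. -0. 76.]
```

```bash
python3 -m handwheel '[[-37,6,-12,0,0,0,0.6],[-37,6,-12,0,0,0,0.6],[-36,6,-12,0,0,0,0.6],[0,0,0,0,0,8.5,0.6],[0,0,0,0,0,8.5,0.6],[0,0,0,0,0,8.5,0.6],[0,0,0,0,0,8.5,0.6],[0,0,0,0,0,8.5,0.6]]'
python3 -m handwheel '[[0,0,0,0,0,8.5,0.6],[0,0,0,0,0,8.5,0.6],[0,0,0,0,0,8.5,0.6],[0,0,0,0,0,8,0.6],[0,0,0,0,0,0,0.6],[0,0,0,0,0,0,0.6]]'
cat > tins.py <<'E'
from h import *
import sys
p,d=camera('wrist');m,R=M('wrist');X=cloud('wrist',d,m,R);k=masks(p)
for n in('red','yellow','green','blue','white'):
    for r in rect(k[n],X,43,56,box=(380,650,-450,-180)): print(n,*r)
    if n in sys.argv[1:]:
        r=max(rect(k[n],X,43,56,box=(380,650,-450,-180)),key=lambda r:r[4]); plan(*r[0],15,r[3])
if 'pic' in sys.argv: cv2.imwrite('pics/t.png',p[:,:,::-1])
E
python3 tins.py red
```

```text
time: 16.45
tcp_pos: [508.0, -265.7, 238.0]
tool_rot: [-179.9, 0.1, 43.6]
force: [0.4, 0.8, 0.3]
finger_gap: 68.1
gripper_force: 0.0
time: 17.05
tcp_pos: [508.4, -265.6, 238.8]
tool_rot: [-180.0, 0.0, 10.7]
force: [0.4, 0.6, 0.2]
finger_gap: 68.5
gripper_force: 0.0
red [ 509.5 -266.3] 50.7 38.7 10.5 2323 49.3
tcp [ 508.6 -265.7  239.1] [-180.    -0.    10.7] gap 68.2 t 17.1 shift [  0.8   0.8 224.1] rotvec [-0.  -0.   0.2]
yellow [ 507.1 -365.7] 51.7 39.8 9.5 2329 49.1
green [ 433.1 -259.4] 51.6 39.0 2.5 1971 49.2
blue [ 589.5 -263.8] 51.0 38.7 -14.4 2787 49.3
```

```bash
python3 -m handwheel '[[0.8,0.8,50,0,0,0.2,0.6],[0,0,50,0,0,0,0.6],[0,0,50,0,0,0,0.6],[0,0,40,0,0,0,0.6],[0,0,24,0,0,0,0.6],[0,0,10,0,0,0,0.6],[0,0,0,0,0,0,0.6],[0,0,0,0,0,0,-1]]'
python3 -m handwheel '[[0,0,0,0,0,0,-1],[0,0,0,0,0,0,-1],[0,0,0,0,0,0,-1],[0,0,0,0,0,0,-1],[0,0,0,0,0,0,-1]]'
python3 -m handwheel '[[0,0,-30,0,0,0,-1],[0,0,-45,0,0,0,-1],[0,0,-45,0,0,0,-1],[0,0,-45,0,0,0,-1],[0,0,0,0,0,0,-1]]'
python3 -c "
from h import *
plan(591.5,300.5,180,58)"
```

```text
time: 17.9
tcp_pos: [510.9, -267.2, 17.1]
tool_rot: [179.9, -0.2, 10.3]
force: [0.6, 0.2, 0.5]
finger_gap: 55.3
gripper_force: 0.0
time: 18.4
tcp_pos: [511.6, -267.1, 17.9]
tool_rot: [179.9, -0.3, 10.3]
force: [-0.3, -0.4, 7.3]
finger_gap: 38.9
gripper_force: 61.6
time: 18.9
tcp_pos: [513.1, -268.7, 187.5]
tool_rot: [179.7, -0.7, 10.3]
force: [0.8, 1.0, -1.7]
finger_gap: 39.4
gripper_force: 60.9
tcp [ 513.1 -268.7  187.5] [179.7  -0.7  10.3] gap 39.4 t 18.9 shift [ 179.  -545.9    6.5] rotvec [  0.6  -0.5 -47.7]
```

```bash
python3 -m handwheel '[[15,-45.5,0,0.6,-0.5,0,-1],[15,-45.5,0,0,0,0,-1],[15,-45.5,0,0,0,0,-1],[15,-45.5,0,0,0,0,-1],[15,-45.5,0,0,0,0,-1],[15,-45.5,0,0,0,0,-1]]'
python3 -m handwheel '[[15,-45.5,0,0,0,0,-1],[15,-45.5,0,0,0,0,-1],[15,-45.5,0,0,0,0,-1],[15,-45.5,0,0,0,0,-1],[15,-45.5,0,0,0,0,-1],[15,-45.5,0,0,0,0,-1],[0,0,0,0,0,-8,-1],[0,0,0,0,0,-8,-1]]'
python3 -m handwheel '[[0,0,0,0,0,-8,-1],[0,0,0,0,0,-8,-1],[0,0,0,0,0,-8,-1],[0,0,0,0,0,-7.7,-1],[0,0,0,0,0,0,-1],[0,0,0,0,0,0,-1]]'
cat > put.py <<'E'
from h import *
import sys
# held tin + patches seen by the top camera; argument: colour
A=dict(red=58.1,yellow=118.1,green=178.1,white=-61.9,blue=-121.9)
n=sys.argv[1]; a=np.radians(A[n]); off=float(sys.argv[2]) if len(sys.argv)>2 else 0
C=np.array([541.8,220.7]); P=C+(94+0)*np.array([np.cos(a),np.sin(a)])
y=get_obs()['tool_rot'][2]; yaw=min([A[n],A[n]-180,A[n]+180],key=lambda t:abs((t-y+180)%360-180))
w=P+off*np.array([np.cos(np.radians(yaw)),np.sin(np.radians(yaw))])
print('patch',np.round(P,1));plan(*w,45.5,yaw)
p,d=camera('wrist');m,R=M('wrist');X=cloud('wrist',d,m,R);k=masks(p)
for c in A:
    for r in rect(k[c],X,25,35,box=(380,720,40,400)): print(c,*r)
for c in A:
    for r in rect(k[c],X,70,200,box=(380,720,40,400)): print('high',c,*r)
if 'pic' in sys.argv: cv2.imwrite('pics/p_%s.png'%n,p[:,:,::-1])
E
python3 put.py red 2 pic
```

```text
time: 19.5
tcp_pos: [549.0, 20.4, 182.6]
tool_rot: [-179.4, 0.4, 10.3]
force: [0.7, -0.2, -0.4]
finger_gap: 39.3
gripper_force: 60.9
time: 20.3
tcp_pos: [587.8, 305.4, 183.5]
tool_rot: [-179.3, 0.3, 26.9]
force: [0.6, -1.0, -1.8]
finger_gap: 39.4
gripper_force: 61.1
time: 20.9
tcp_pos: [588.9, 302.6, 184.6]
tool_rot: [-179.3, -0.1, 57.8]
force: [-0.5, 0.1, -1.3]
finger_gap: 39.2
gripper_force: 61.0
patch [591.5 300.5]
tcp [588.9 302.6 184.6] [-1.793e+02 -1.000e-01  5.780e+01] gap 39.2 t 20.9 shift [  1.3   5.1 139. ] rotvec [-0.7 -0.1 -0.3]
red [595.8 305.4] 53.8 51.1 -31.9 4008 30.7
yellow [495.7 305.4] 57.9 55.7 -61.9 3564 30.7
green [458.2 199.3] 17.3 6.3 25.2 52 30.6
high red [602.5 321.4] 41.0 2.3 -33.7 1499 192.7
```

View pics/p_red.png

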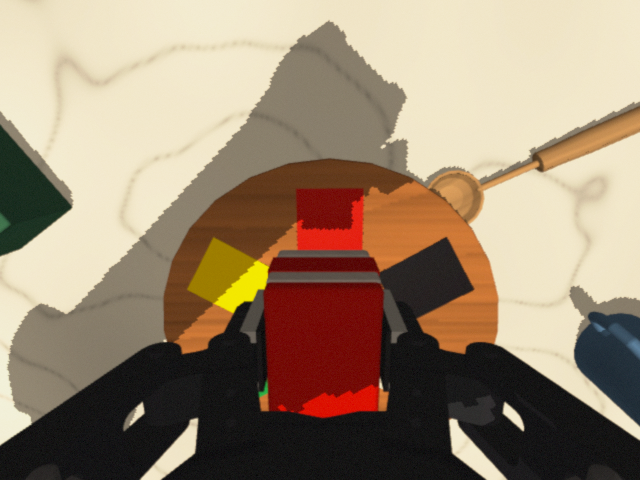

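```bash
python3 -m handwheel '[[1.8,5.1,0,-0.7,0,0,-1],[0,0,45,0,0,0,-1],[0,0,45,0,0,0,-1],[0,0,25,0,0,0,-1],[0,0,0,0,0,0,-1],[0,0,0,0,0,0,-1]]'; python3 -c "
from h import *
plan(592.8,302.6,45.5,58.1)"
```

```text
time: 21.55
tcp_pos: [595.3, 301.9, 70.3]
tool_rot: [179.9, -0.2, 58.0]
force: [-0.0, 0.7, 0.6]
finger_gap: 39.4
gripper_force: 60.9
tcp [595.3 301.9  70.3] [179.9  -0.2  58. ] gap 39.4 t 21.6 shift [-0.8 -2.5 24.8] rotvec [ 0.1 -0.2 -0.1]
```

```bash
python3 -m handwheel '[[-0.8,-2.5,12,0,0,0,-1],[0,0,8,0,0,0,-1],[0,0,3,0,0,0,-1],[0,0,1.5,0,0,0,-1],[0,0,0,0,0,0,-1]]'; python3 -m handwheel '[[0,0,0,0,0,0,0.3],[0,0,0,0,0,0,0.3],[0,0,0,0,0,0,0.3],[0,0,-20,0,0,0,0.3],[0,0,-45,0,0,0,0.3],[0,0,-45,0,0,0,0.3],[0,0,-45,0,0,0,0.3],[0,0,0,0,0,0,0.3]]'
cat > chk.py <<'E'
from h import *
A=dict(red=58.1,yellow=118.1,green=178.1,white=-61.9,blue=-121.9)
def check(cam):
    p,d=camera(cam);m,R=M(cam);X=cloud(cam,d,m,R);k=masks(p);C=np.array([541.8,220.7])
    for c in A:
        for lo,hi,s in((26,34,'patch'),(70,82,'tin')):
            for r in rect(k[c],X,lo,hi,box=(380,720,40,400)):
                v=r[0]-C; a=np.degrees(np.arctan2(v[1],v[0])); print(cam,s,c,*r,'r',round(np.hypot(*v),1),'ang err',round(a-A[c],1),'yaw err',round((r[3]-A[c]+90)%180-90,1))
check('wrist');check('top')
E
python3 chk.py; python3 -c "
from h import *
plan(592.8,302.6,200,9)"
```

```text
time: 22.05
tcp_pos: [592.3, 302.6, 45.5]
tool_rot: [180.0, -0.2, 58.0]
force: [-0.1, -1.4, -1.8]
finger_gap: 39.7
gripper_force: 60.9
time: 22.85
tcp_pos: [595.9, 303.6, 208.2]
tool_rot: [179.6, -0.8, 58.0]
force: [0.4, -0.2, 0.6]
finger_gap: 55.4
gripper_force: 0.0
wrist patch red [589.2 298.1] 64.9 53.7 58.0 986 27.2 r 90.8 ang err 0.4 yaw err -0.1
wrist tin red [589.6 298.6] 51.3 39.9 58.0 3302 72.4 r 91.4 ang err 0.4 yaw err -0.1
wrist patch yellow [495.4 301. ] 66.1 54.6 -61.4 3349 27.6 r 92.7 ang err 1.9 yaw err 0.5
wrist patch green [464.4 205.1] 62.5 32.4 38.9 1006 28.0 r 79.0 ang err -346.7 yaw err 40.8
wrist patch blue [495.9 148.6] 52.9 43.2 -31.8 1762 28.0 r 85.5 ang err -0.6 yaw err -89.9
top patch red [587.3 294.2] 52.6 51.4 -33.9 60 30.1 r 86.4 ang err 0.1 yaw err 88.0
top tin red [589.1 299.5] 52.2 39.3 57.7 208 75.1 r 91.9 ang err 0.9 yaw err -0.4
top patch yellow [497.5 302.4] 64.6 54.0 -61.5 300 30.4 r 92.9 ang err 0.4 yaw err 0.4
top patch green [447.9 224.4] 61.9 50.4 -1.7 275 29.8 r 94.0 ang err -0.4 yaw err 0.2
top patch white [586.  137.4] 61.6 49.3 -61.1 256 30.2 r 94.3 ang err -0.1 yaw err 0.8
top patch blue [491.7 141.2] 64.8 51.4 58.0 284 29.6 r 94.0 ang err -0.3 yaw err -0.1
tcp [592.5 302.7 202.1] [179.9  -0.3  58. ] gap 55.5 t 22.9 shift [0.1 0.3 2.1] rotvec [-0.1 -0.3 49. ]
```

Run:
```python
from h import *
d=np.load('pics/top0.npy'); m,R=M('top'); X=cloud('top',d,m,R)
for lo,hi in((80,120),(120,160),(160,190),(190,230)):
    k=(X[...,2]>lo)&(X[...,2]<hi)&(X[...,0]>600)&(X[...,0]<800)&(X[...,1]<-200)&(X[...,1]>-380); P=X[k]; print(lo,len(P),P[:,:2].min(0) if len(P) else '',P[:,:2].max(0) if len(P) else '')
print(get_obs()['joints'].round()); plan(588,-263,235,-14.4); plan(588,-263,235,165.6)
```

```text
80 96 [ 710.7567611  -330.10354614] [ 760.80742271 -272.10031267]
120 267 [ 712.04158935 -334.36473876] [ 772.01234778 -273.22305115]
160 55 [ 726.72067626 -318.93801413] [ 753.93608625 -289.11334085]
190 112 [ 729.79377849 -319.11606653] [ 757.4221041  -290.50249328]
[-49.  31.  26.  93. -16.  60. -49.]
tcp [592.5 302.7 202.1] [179.9  -0.3  58. ] gap 55.5 t 22.9 shift [-482.   295.8  -35.3] rotvec [-0.2 -0.3 72.4]
tcp [592.5 302.7 202.1] [179.9  -0.3  58. ] gap 55.5 t 22.9 shift [-482.   295.8  -35.3] rotvec [   0.4   -0.2 -107.6]
```

```bash
python3 -m handwheel '[[-40.2,24.7,-2.9,0,0,0,0.6],[-40.2,24.7,-2.9,0,0,0,0.6],[-40.2,24.7,-2.9,0,0,0,0.6],[-40.2,24.7,-2.9,0,0,0,0.6],[-40.2,24.7,-2.9,0,0,0,0.6],[-40.2,24.7,-2.9,0,0,0,0.6]]'
python3 -m handwheel '[[-40.2,24.7,-2.9,0,0,0,0.6],[-40.2,24.7,-2.9,0,0,0,0.6],[-40.2,24.7,-2.9,0,0,0,0.6],[-40.2,24.7,-2.9,0,0,0,0.6],[-40.2,24.7,-2.9,0,0,0,0.6],[-40.2,24.7,-2.9,0,0,0,0.6],[0,0,0,0,0,8.1,0.6],[0,0,0,0,0,8.1,0.6]]'
python3 -m handwheel '[[0,0,0,0,0,8.1,0.6],[0,0,0,0,0,8.1,0.6],[0,0,0,0,0,8.1,0.6],[0,0,0,0,0,8.1,0.6],[0,0,0,0,0,8.1,0.6],[0,0,0,0,0,8.1,0.6],[0,0,0,0,0,7.5,0.6],[0,0,0,0,0,0,0.6]]'
python3 -m handwheel '[[0,0,0,0,0,0,0.6],[0,0,0,0,0,0,0.6]]'; python3 tins.py blue
```

```text
time: 23.55
tcp_pos: [588.6, 17.4, 215.7]
tool_rot: [-179.9, -0.1, 58.0]
force: [0.5, 0.2, 0.1]
finger_gap: 68.5
gripper_force: 0.0
time: 24.35
tcp_pos: [586.0, -266.5, 232.1]
tool_rot: [-179.8, -0.0, 41.2]
force: [-0.1, 0.9, -0.0]
finger_gap: 68.8
gripper_force: 0.0
time: 25.15
tcp_pos: [587.1, -263.4, 232.0]
tool_rot: [-179.9, 0.1, -14.3]
force: [-0.3, -0.9, 0.3]
finger_gap: 68.2
gripper_force: 0.0
time: 25.35
tcp_pos: [587.5, -263.8, 233.3]
tool_rot: [-179.8, -0.0, -14.2]
force: [0.3, 0.8, -0.6]
finger_gap: 68.5
gripper_force: 0.0
yellow [ 506.9 -365.9] 52.3 39.7 9.8 2241 49.0
green [ 433.5 -259.8] 50.7 39.7 2.3 1703 49.1
blue [ 590.  -263.9] 50.5 38.5 -13.9 2345 49.2
tcp [ 587.6 -263.9  233.6] [-179.8   -0.   -14.2] gap 68.2 t 25.4 shift [  2.2   0.  218.6] rotvec [-0.2 -0.  -0.3]
```

```bash
python3 -m handwheel '[[1,0,50,-0.2,0,0,0.6],[0,0,50,0,0,0,0.6],[0,0,50,0,0,0,0.6],[0,0,40,0,0,0,0.6],[0,0,20,0,0,0,0.6],[0,0,6,0,0,0,0.6],[0,0,0,0,0,0,0.6],[0,0,0,0,0,0,-1]]'
python3 -m handwheel '[[0,0,0,0,0,0,-1],[0,0,0,0,0,0,-1],[0,0,0,0,0,0,-1],[0,0,0,0,0,0,-1],[0,0,0,0,0,0,-1]]'
python3 -m handwheel '[[0,0,-30,0,0,0,-1],[0,0,-45,0,0,0,-1],[0,0,-45,0,0,0,-1],[0,0,-45,0,0,0,-1],[0,0,0,0,0,0,-1]]'
python3 -c "
from h import *
plan(492.1,140.9,185,58.1)"
```

```text
time: 26.2
tcp_pos: [590.4, -265.2, 20.1]
tool_rot: [179.9, -0.3, -14.3]
force: [-0.8, -0.9, 0.6]
finger_gap: 55.3
gripper_force: 0.0
time: 26.7
tcp_pos: [590.5, -265.0, 20.3]
tool_rot: [179.9, -0.3, -14.3]
force: [-0.6, -0.4, 6.8]
finger_gap: 39.2
gripper_force: 61.6
time: 27.2
tcp_pos: [592.0, -266.4, 190.3]
tool_rot: [179.9, -0.8, -14.3]
force: [0.0, -0.9, -0.6]
finger_gap: 39.0
gripper_force: 61.0
tcp [ 592.  -266.4  190.3] [179.9  -0.8 -14.3] gap 39.0 t 27.2 shift [-197.3 -370.1    2.1] rotvec [  0.6  -0.6 -72.4]
```

```bash
python3 -m handwheel '[[-21.9,-41.1,0,0.3,-0.6,0,-1],[-21.9,-41.1,0,0,0,0,-1],[-21.9,-41.1,0,0,0,0,-1],[-21.9,-41.1,0,0,0,0,-1],[-21.9,-41.1,0,0,0,0,-1],[-21.9,-41.1,0,0,0,0,-1],[-21.9,-41.1,0,0,0,0,-1],[-21.9,-41.1,0,0,0,0,-1]]'
python3 -m handwheel '[[-21.9,-41.1,0,0,0,0,-1],[0,0,0,0,0,-8,-1],[0,0,0,0,0,-8,-1],[0,0,0,0,0,-8,-1],[0,0,0,0,0,-8,-1],[0,0,0,0,0,-8,-1],[0,0,0,0,0,-8,-1],[0,0,0,0,0,-8,-1]]'
python3 -m handwheel '[[0,0,0,0,0,-8,-1],[0,0,0,0,0,-8.4,-1],[0,0,0,0,0,0,-1],[0,0,0,0,0,0,-1]]'
python3 put.py blue 0.5
```

```text
time: 28.0
tcp_pos: [499.1, 99.7, 185.6]
tool_rot: [-179.7, 0.6, -14.3]
force: [1.5, 1.0, -0.7]
finger_gap: 39.2
gripper_force: 61.0
time: 28.8
tcp_pos: [488.6, 143.0, 185.9]
tool_rot: [-179.4, 0.1, 42.1]
force: [-0.3, -0.3, -1.3]
finger_gap: 38.9
gripper_force: 61.1
time: 29.2
tcp_pos: [488.9, 142.8, 186.0]
tool_rot: [-179.4, -0.1, 57.9]
force: [0.6, -0.8, -1.6]
finger_gap: 39.1
gripper_force: 61.1
patch [492.1 140.9]
tcp [488.9 142.8 186. ] [-1.794e+02 -1.000e-01  5.790e+01] gap 39.1 t 29.2 shift [  0.4   5.3 140.5] rotvec [-0.6 -0.1 -0.2]
red [576.5 274.9] 53.4 10.0 -32.2 980 30.6
yellow [497.8 302.4] 67.2 54.7 -62.0 6937 30.7
green [448.1 222.6] 66.0 53.9 -1.8 5618 30.6
white [586.6 136.3] 65.2 53.1 -61.8 4671 30.7
blue [496.9 146.4] 53.2 48.3 -32.1 3748 30.7
high blue [503.1 163. ] 40.1 1.5 -31.7 1341 192.0
```

```bash
python3 -m handwheel '[[0.8,3,0,-0.6,0,0,-1],[0,0,45,0,0,0,-1],[0,0,45,0,0,0,-1],[0,0,25,0,0,0,-1],[0,0,0,0,0,0,-1],[0,0,0,0,0,0,-1]]'; python3 -c "
from h import *
plan(492.8,142,47.5,58.1)"
```

```text
time: 29.85
tcp_pos: [492.6, 142.0, 71.3]
tool_rot: [179.9, -0.0, 58.1]
force: [1.2, 0.1, -1.6]
finger_gap: 39.6
gripper_force: 61.0
tcp [492.6 142.   71.3] [179.9  -0.   58.1] gap 39.6 t 29.9 shift [ 0.1  0.1 23.8] rotvec [ 0.1 -0.  -0. ]
```

Next: lower, release, lift, check; then plan to green (433.5,-259.8, yaw 2.3).

```bash
python3 -m handwheel '[[0,0,12,0,0,0,-1],[0,0,7,0,0,0,-1],[0,0,3,0,0,0,-1],[0,0,1.5,0,0,0,-1],[0,0,0,0,0,0,-1]]'; python3 -m handwheel '[[0,0,0,0,0,0,0.3],[0,0,0,0,0,0,0.3],[0,0,0,0,0,0,0.3],[0,0,-20,0,0,0,0.3],[0,0,-45,0,0,0,0.3],[0,0,-45,0,0,0,0.3],[0,0,-45,0,0,0,0.3],[0,0,0,0,0,0,0.3]]'; python3 chk.py|grep -v 'wrist patch'; python3 -c "
from h import *
plan(432,-259.5,235,2.3)"
```

```text
time: 30.35
tcp_pos: [492.3, 142.2, 47.6]
tool_rot: [180.0, -0.1, 58.1]
force: [0.4, -1.3, -1.3]
finger_gap: 39.2
gripper_force: 61.1
time: 31.15
tcp_pos: [495.7, 142.9, 208.2]
tool_rot: [179.7, -0.6, 58.1]
force: [0.1, 0.5, -0.3]
finger_gap: 55.4
gripper_force: 0.0
wrist tin red [575.7 277.1] 38.7 1.7 -32.8 151 71.4 r 65.8 ang err 0.9 yaw err 89.1
wrist tin blue [490.5 140.1] 51.2 39.9 58.4 3315 73.2 r 95.5 ang err -0.6 yaw err 0.3
top tin red [594.6 308.4] 40.2 30.9 -29.1 107 75.8 r 102.4 ang err 0.8 yaw err -87.2
top patch yellow [492.4 313.6] 54.9 43.6 26.4 171 30.0 r 105.2 ang err -0.1 yaw err 88.3
top patch white [592.8 118.3] 53.4 27.7 10.4 82 29.8 r 114.4 ang err -1.6 yaw err 72.3
top patch blue [487.2 133.1] 52.2 46.3 -32.0 57 30.0 r 103.2 ang err -0.0 yaw err 89.9
top tin blue [485.9 133.7] 39.8 34.1 -31.9 126 75.2 r 103.4 ang err -0.8 yaw err -90.0
tcp [492.4 142.5 203.6] [180.   -0.2  58.1] gap 55.7 t 31.2 shift [-373.2  160.9  -32.8] rotvec [-0.1 -0.2 55.8]
```

```bash
python3 -m handwheel '[[-41.5,17.9,-3.6,0,0,0,0.6],[-41.5,17.9,-3.6,0,0,0,0.6],[-41.5,17.9,-3.6,0,0,0,0.6],[-41.5,17.9,-3.6,0,0,0,0.6],[-41.5,17.9,-3.6,0,0,0,0.6],[-41.5,17.9,-3.6,0,0,0,0.6],[-41.5,17.9,-3.6,0,0,0,0.6],[-41.5,17.9,-3.6,0,0,0,0.6]]'
python3 -m handwheel '[[-41.5,17.9,-3.6,0,0,0,0.6],[0,0,0,0,0,8,0.6],[0,0,0,0,0,8,0.6],[0,0,0,0,0,8,0.6],[0,0,0,0,0,8,0.6],[0,0,0,0,0,8,0.6],[0,0,0,0,0,8,0.6],[0,0,0,0,0,8,0.6]]'
python3 -m handwheel '[[0,0,0,0,0,0,0.6],[0,0,0,0,0,0,0.6]]'; python3 tins.py green
```

```text
time: 32.05
tcp_pos: [436.9, -216.7, 229.7]
tool_rot: [-179.9, -0.0, 58.1]
force: [1.6, 0.7, 1.2]
finger_gap: 68.4
gripper_force: 0.0
time: 32.85
tcp_pos: [430.7, -259.7, 233.0]
tool_rot: [-179.9, 0.1, 1.8]
force: [-0.3, -0.7, -0.4]
finger_gap: 68.2
gripper_force: 0.0
time: 33.05
tcp_pos: [431.1, -259.9, 233.5]
tool_rot: [-179.9, 0.1, 2.3]
force: [-0.2, -0.2, 0.1]
finger_gap: 68.5
gripper_force: 0.0
yellow [ 506.8 -365.9] 51.6 40.2 9.4 2978 49.2
green [ 432.3 -259.7] 51.0 38.6 1.3 2024 49.2
tcp [ 431.2 -259.9  233.7] [-179.9    0.     2.3] gap 68.4 t 33.1 shift [1.200e+00 1.000e-01 2.187e+02] rotvec [-0.1  0.   1. ]
```

```bash
python3 -m handwheel '[[0.5,0,50,0,0,0.7,0.6],[0,0,50,0,0,0,0.6],[0,0,50,0,0,0,0.6],[0,0,40,0,0,0,0.6],[0,0,20,0,0,0,0.6],[0,0,6,0,0,0,0.6],[0,0,0,0,0,0,0.6],[0,0,0,0,0,0,-1]]'
python3 -m handwheel '[[0,0,0,0,0,0,-1],[0,0,0,0,0,0,-1],[0,0,0,0,0,0,-1],[0,0,0,0,0,0,-1],[0,0,0,0,0,0,-1]]'
python3 -m handwheel '[[0,0,-30,0,0,0,-1],[0,0,-45,0,0,0,-1],[0,0,-45,0,0,0,-1],[0,0,-45,0,0,0,-1],[0,0,0,0,0,0,-1]]'
python3 -c "
from h import *
plan(447.9,223.8,185,-1.9)"
```

```text
time: 33.9
tcp_pos: [433.0, -260.6, 19.4]
tool_rot: [-180.0, -0.1, 1.5]
force: [0.8, -0.0, -0.6]
finger_gap: 55.5
gripper_force: 0.0
time: 34.4
tcp_pos: [433.4, -260.4, 20.0]
tool_rot: [-180.0, -0.2, 1.5]
force: [-0.7, 0.0, 6.2]
finger_gap: 39.2
gripper_force: 61.1
time: 34.9
tcp_pos: [435.0, -262.0, 188.8]
tool_rot: [179.9, -0.6, 1.4]
force: [0.4, -0.4, -1.4]
finger_gap: 39.3
gripper_force: 60.9
tcp [ 435.  -262.   188.8] [179.9  -0.6   1.4] gap 39.3 t 34.9 shift [  25.1 -485.4    3.2] rotvec [ 0.1 -0.6  3.3]
```

```bash
python3 -m handwheel '[[2.5,-48.5,0,0,-0.6,0,-1],[2.5,-48.5,0,0,0,0,-1],[2.5,-48.5,0,0,0,0,-1],[2.5,-48.5,0,0,0,0,-1],[2.5,-48.5,0,0,0,0,-1],[2.5,-48.5,0,0,0,0,-1],[2.5,-48.5,0,0,0,0,-1],[2.5,-48.5,0,0,0,0,-1]]'
python3 -m handwheel '[[2.5,-48.5,0,0,0,0,-1],[2.5,-48.5,0,0,0,0,-1],[0,0,0,0,0,3.3,-1],[0,0,0,0,0,0,-1],[0,0,0,0,0,0,-1]]'
python3 put.py green 1; python3 -c "
from h import *
print(get_obs()['joints'].round())"
```

```text
time: 35.7
tcp_pos: [441.7, 130.6, 183.7]
tool_rot: [-179.9, 0.6, 1.5]
force: [1.6, -0.7, -0.2]
finger_gap: 39.2
gripper_force: 60.9
time: 36.2
tcp_pos: [444.6, 224.4, 183.5]
tool_rot: [-180.0, 0.6, -1.9]
force: [0.2, -0.3, -0.5]
finger_gap: 39.4
gripper_force: 61.1
patch [447.9 223.8]
tcp [444.6 224.4 183.5] [-180.     0.6   -1.9] gap 39.4 t 36.2 shift [  5.6   0.5 138. ] rotvec [-0.   0.6  0. ]
red [592.1 298.6] 66.4 53.8 58.2 1753 30.9
yellow [498.3 301.9] 65.9 54.3 -62.1 5931 30.9
green [454.5 221.8] 53.5 52.5 88.1 4210 30.8
white [586.5 135.9] 65.6 53.1 -62.2 6276 30.8
blue [492.6 139.2] 65.2 53.4 58.1 1152 30.8
high red [591.3 298.6] 52.5 39.2 57.8 3961 76.1
high green [470.7 238.2] 11.4 0.8 89.6 43 196.1
high green [470.1 218.4] 7.5 0.7 -89.4 30 195.6
high blue [492.6 140.5] 51.3 39.6 57.6 4689 76.0
[-80.  25.  62. 118. -28.  54. -94.]
```

```bash
python3 -m handwheel '[[3.2,0,0,0,0.6,0,-1],[0,0,45,0,0,0,-1],[0,0,45,0,0,0,-1],[0,0,25,0,0,0,-1],[0,0,0,0,0,0,-1],[0,0,0,0,0,0,-1]]'; python3 -c "
from h import *
plan(448.9,223.8,47.3,-1.9)"
```

```text
time: 36.85
tcp_pos: [449.2, 224.4, 69.3]
tool_rot: [-180.0, -0.1, -2.0]
force: [0.5, 0.2, -0.7]
finger_gap: 39.0
gripper_force: 60.9
tcp [449.2 224.4  69.3] [-1.8e+02 -1.0e-01 -2.0e+00] gap 39.0 t 36.9 shift [-0.3  0.6 22. ] rotvec [-0.  -0.1 -0.1]
```

Next tin: yellow (506.8,-365.9, yaw 9.5).

```bash
python3 -m handwheel '[[0,0.5,12,0,0,0,-1],[0,0,6,0,0,0,-1],[0,0,2.5,0,0,0,-1],[0,0,1.5,0,0,0,-1],[0,0,0,0,0,0,-1]]'; python3 -m handwheel '[[0,0,0,0,0,0,0.3],[0,0,0,0,0,0,0.3],[0,0,0,0,0,0,0.3],[0,0,-20,0,0,0,0.3],[0,0,-45,0,0,0,0.3],[0,0,-45,0,0,0,0.3],[0,0,-45,0,0,0,0.3],[0,0,0,0,0,0,0.3]]'; python3 chk.py|grep -v 'top patch'; python3 -c "
from h import *
plan(505,-366,235,9.5)"
```

```text
time: 37.35
tcp_pos: [448.6, 225.0, 47.0]
tool_rot: [-179.9, -0.1, -1.9]
force: [0.1, 0.3, 0.6]
finger_gap: 39.3
gripper_force: 61.0
time: 38.15
tcp_pos: [451.4, 225.8, 206.4]
tool_rot: [-179.6, -0.4, -1.9]
force: [-0.1, 1.0, -0.2]
finger_gap: 55.8
gripper_force: 0.0
wrist patch red [589.3 298.5] 66.2 53.9 57.7 1422 27.7 r 91.2 ang err 0.5 yaw err -0.4
wrist tin red [589.2 298.6] 52.6 40.0 57.7 4867 72.8 r 91.2 ang err 0.6 yaw err -0.4
wrist patch yellow [495.5 301.6] 65.8 53.9 -62.4 4902 27.9 r 93.2 ang err 1.7 yaw err -0.5
wrist patch green [445.7 221.7] 65.7 53.0 -1.2 991 28.2 r 96.1 ang err 1.3 yaw err 0.7
wrist tin green [445.4 224.7] 51.3 40.0 -2.8 3272 73.5 r 96.5 ang err -0.5 yaw err -0.9
wrist patch white [585.3 164.6] 21.0 12.2 71.9 150 28.0 r 71.0 ang err 9.7 yaw err -46.2
wrist patch white [580.  160.9] 8.3 5.7 -41.7 30 28.2 r 71.0 ang err 4.5 yaw err 20.2
wrist patch white [571.  157.8] 29.0 14.6 37.8 204 27.8 r 69.3 ang err -3.2 yaw err -80.3
wrist patch white [553.6 150. ] 10.8 10.7 -60.9 84 28.0 r 71.7 ang err -18.6 yaw err 1.0
wrist patch blue [490.1 139.2] 65.2 53.4 58.3 999 28.3 r 96.5 ang err -0.5 yaw err 0.2
wrist tin blue [490.3 140.3] 50.9 40.0 57.9 3844 73.4 r 95.5 ang err -0.7 yaw err -0.2
top tin red [589.8 300.4] 52.5 39.4 57.9 189 75.2 r 93.0 ang err 0.8 yaw err -0.2
top tin green [435.4 225.6] 38.4 30.3 -89.2 123 74.8 r 106.5 ang err -0.7 yaw err -87.3
top tin blue [490.3 140.8] 51.5 40.0 58.2 228 75.1 r 95.1 ang err -0.9 yaw err 0.1
tcp [448.2 225.4 202.2] [-1.799e+02 -1.000e-01 -1.800e+00] gap 55.5 t 38.2 shift [ 75.7 589.2 -34.2] rotvec [ -0.1  -0.1 -11.3]
```

```bash
python3 -m handwheel '[[6.3,49.1,-2.8,0,0,0,0.6],[6.3,49.1,-2.8,0,0,0,0.6],[6.3,49.1,-2.8,0,0,0,0.6],[6.3,49.1,-2.8,0,0,0,0.6],[6.3,49.1,-2.8,0,0,0,0.6],[6.3,49.1,-2.8,0,0,0,0.6],[6.3,49.1,-2.8,0,0,0,0.6],[6.3,49.1,-2.8,0,0,0,0.6]]'
python3 -m handwheel '[[6.3,49.1,-2.8,0,0,0,0.6],[6.3,49.1,-2.8,0,0,0,0.6],[6.3,49.1,-2.8,0,0,0,0.6],[6.3,49.1,-2.8,0,0,0,0.6],[0,0,0,0,0,-5.7,0.6],[0,0,0,0,0,-5.7,0.6],[0,0,0,0,0,0,0.6],[0,0,0,0,0,0,0.6]]'
python3 tins.py yellow
```

```text
time: 39.05
tcp_pos: [484.7, -170.9, 222.4]
tool_rot: [-179.9, 0.1, -1.9]
force: [1.3, 0.1, -0.7]
finger_gap: 67.9
gripper_force: 0.0
time: 39.85
tcp_pos: [503.9, -366.2, 233.6]
tool_rot: [-179.9, 0.0, 9.4]
force: [0.4, 0.1, 0.9]
finger_gap: 68.1
gripper_force: 0.0
yellow [ 507.6 -365.7] 51.2 39.3 9.2 2436 49.3
tcp [ 504.2 -366.1  234. ] [-179.9    0.     9.4] gap 68.2 t 39.9 shift [  3.5   0.6 219. ] rotvec [-0.1  0.   0.2]
```

```bash
python3 -m handwheel '[[2.5,0,50,0,0,0,0.6],[0,0,50,0,0,0,0.6],[0,0,50,0,0,0,0.6],[0,0,40,0,0,0,0.6],[0,0,20,0,0,0,0.6],[0,0,6,0,0,0,0.6],[0,0,0,0,0,0,0.6],[0,0,0,0,0,0,-1]]'
python3 -m handwheel '[[0,0,0,0,0,0,-1],[0,0,0,0,0,0,-1],[0,0,0,0,0,0,-1],[0,0,0,0,0,0,-1],[0,0,0,0,0,0,-1]]'
python3 -m handwheel '[[0,0,-30,0,0,0,-1],[0,0,-45,0,0,0,-1],[0,0,-45,0,0,0,-1],[0,0,-45,0,0,0,-1],[0,0,0,0,0,0,-1]]'
python3 -c "
from h import *
plan(497.5,303.6,185,118.1)"
```

```text
time: 40.7
tcp_pos: [508.3, -367.2, 21.1]
tool_rot: [179.9, -0.2, 9.5]
force: [-0.2, -0.7, 0.9]
finger_gap: 55.1
gripper_force: 0.0
time: 41.2
tcp_pos: [508.5, -367.0, 21.4]
tool_rot: [179.9, -0.2, 9.5]
force: [-0.1, -0.2, 6.1]
finger_gap: 39.0
gripper_force: 61.9
time: 41.7
tcp_pos: [509.5, -369.2, 191.3]
tool_rot: [179.6, -0.6, 9.5]
force: [-0.0, -0.8, -1.9]
finger_gap: 39.2
gripper_force: 61.1
tcp [ 509.5 -369.2  191.3] [179.6  -0.6   9.5] gap 39.2 t 41.7 shift [  99.1 -665.6    2.5] rotvec [   0.9   -0.  -108.6]
```

```bash
python3 -m handwheel '[[7.1,-47.5,0,0.4,-0.5,0,-1],[7.1,-47.5,0,0,0,0,-1],[7.1,-47.5,0,0,0,0,-1],[7.1,-47.5,0,0,0,0,-1],[7.1,-47.5,0,0,0,0,-1],[7.1,-47.5,0,0,0,0,-1],[7.1,-47.5,0,0,0,0,-1]]'
python3 -m handwheel '[[7.1,-47.5,0,0,0,0,-1],[7.1,-47.5,0,0,0,0,-1],[7.1,-47.5,0,0,0,0,-1],[7.1,-47.5,0,0,0,0,-1],[7.1,-47.5,0,0,0,0,-1],[7.1,-47.5,0,0,0,0,-1],[7.1,-47.5,0,0,0,0,-1]]'
python3 -m handwheel '[[0,0,0,0,0,-8.4,-1],[0,0,0,0,0,-8.4,-1],[0,0,0,0,0,-8.4,-1],[0,0,0,0,0,-8.4,-1],[0,0,0,0,0,-8.4,-1],[0,0,0,0,0,-8.4,-1],[0,0,0,0,0,-8.4,-1],[0,0,0,0,0,-8.4,-1]]'
python3 -m handwheel '[[0,0,0,0,0,-8.4,-1],[0,0,0,0,0,-8.4,-1],[0,0,0,0,0,-8.4,-1],[0,0,0,0,0,-8.4,-1],[0,0,0,0,0,-7.8,-1],[0,0,0,0,0,0,-1],[0,0,0,0,0,0,-1]]'
python3 put.py yellow 1 | head -3
```

```text
time: 42.4
tcp_pos: [500.4, -28.0, 186.0]
tool_rot: [-179.5, 0.4, 9.5]
force: [0.4, 0.1, -0.7]
finger_gap: 39.0
gripper_force: 61.2
time: 43.1
tcp_pos: [494.3, 308.2, 188.0]
tool_rot: [-179.5, 0.4, 9.5]
force: [1.2, -0.8, -0.8]
finger_gap: 39.1
gripper_force: 61.2
time: 43.9
tcp_pos: [494.6, 305.9, 187.9]
tool_rot: [-179.4, -0.2, 77.1]
force: [-0.5, 0.4, -1.2]
finger_gap: 38.9
gripper_force: 61.3
time: 44.6
tcp_pos: [494.9, 305.8, 188.0]
tool_rot: [-179.7, -0.5, 117.9]
force: [0.2, 0.9, -1.1]
finger_gap: 38.8
gripper_force: 61.3
patch [497.5 303.6]
tcp [494.9 305.8 188. ] [-179.7   -0.5  117.9] gap 38.8 t 44.6 shift [ -3.5   2.  142.4] rotvec [-0.3 -0.5 -0.2]
red [578.4 314.9] 62.5 27.1 41.7 652 30.6
```

```bash
python3 -m handwheel '[[-0.9,-0.4,0,-0.3,-0.5,0,-1],[0,0,45,0,0,0,-1],[0,0,45,0,0,0,-1],[0,0,25,0,0,0,-1],[0,0,0,0,0,0,-1],[0,0,0,0,0,0,-1]]'; python3 -c "
from h import *
plan(497,304.5,48.5,118.1)"
```

```text
time: 45.25
tcp_pos: [495.4, 305.2, 73.2]
tool_rot: [180.0, 0.0, 118.1]
force: [1.2, 0.2, -0.3]
finger_gap: 39.0
gripper_force: 61.3
tcp [495.4 305.2  73.2] [180.    0.  118.1] gap 39.0 t 45.2 shift [-1.4  1.1 24.7] rotvec [ 0.  0. -0.]
```

```bash
python3 -m handwheel '[[-1.3,1,13,0,0,0,-1],[0,0,7,0,0,0,-1],[0,0,3,0,0,0,-1],[0,0,1.5,0,0,0,-1],[0,0,0,0,0,0,-1]]'; python3 -m handwheel '[[0,0,0,0,0,0,0.3],[0,0,0,0,0,0,0.3],[0,0,0,0,0,0,0.3],[0,0,-20,0,0,0,0.3],[0,0,-45,0,0,0,0.3],[0,0,-45,0,0,0,0.3],[0,0,-45,0,0,0,0.3],[0,0,0,0,0,0,0.3]]'; python3 chk.py|grep -E 'tin|wrist patch yellow'; python3 -c "
from h import *
p,d=camera('top');m,R=M('top');X=cloud('top',d,m,R)
print(rect(np.ones((480,640),bool),X,40,56,box=(380,640,-440,-200)),rect(masks(p)['white'],X,40,56,box=(380,640,-440,-200)))
plan(430,-360,235,9)"
```

```text
time: 45.75
tcp_pos: [496.8, 304.6, 48.6]
tool_rot: [180.0, -0.0, 118.1]
force: [0.4, 0.6, -1.2]
finger_gap: 39.0
gripper_force: 61.3
time: 46.55
tcp_pos: [500.1, 306.1, 210.0]
tool_rot: [179.3, -0.2, 118.1]
force: [-0.1, -0.3, -0.3]
finger_gap: 55.0
gripper_force: 0.0
wrist tin red [589.4 298.3] 52.1 39.9 57.1 2190 72.4 r 91.0 ang err 0.4 yaw err -1.0
wrist patch yellow [496.4 299.3] 69.5 54.6 -61.9 1144 27.7 r 90.8 ang err 1.9 yaw err 0.0
wrist tin yellow [497.7 301. ] 52.2 39.9 -61.7 3334 72.8 r 91.6 ang err 0.7 yaw err 0.2
wrist tin green [445.5 225. ] 51.9 39.9 -1.9 2548 73.2 r 96.4 ang err -0.7 yaw err 0.0
wrist tin blue [506.2 150.4] 20.3 16.1 -32.1 284 73.1 r 78.8 ang err 5.0 yaw err 89.8
top tin red [589.9 300. ] 50.9 39.4 56.3 210 75.1 r 92.7 ang err 0.7 yaw err -1.8
top tin yellow [499.2 299. ] 44.8 39.8 -63.2 188 75.4 r 89.1 ang err 0.4 yaw err -1.3
top tin green [445.7 226.1] 51.2 38.4 0.4 219 75.1 r 96.3 ang err -1.3 yaw err 2.3
top tin blue [490.2 141.4] 51.3 39.1 57.9 219 75.3 r 94.6 ang err -1.2 yaw err -0.2
[(array([ 429.4, -359. ]), 51.8, 41.2, 9.8, 225, 48.2)] [(array([ 430.8, -359.2]), 47.2, 38.6, 8.0, 188, 48.2)]
tcp [496.  304.4 203.1] [-1.800e+02 -1.000e-01  1.181e+02] gap 55.5 t 46.7 shift [-554.7 -371.6  -32.4] rotvec [-1.000e-01 -0.000e+00  1.091e+02]
```

```bash
python3 -m handwheel '[[-39.6,-26.5,-2.3,0,0,0,0.6],[-39.6,-26.5,-2.3,0,0,0,0.6],[-39.6,-26.5,-2.3,0,0,0,0.6],[-39.6,-26.5,-2.3,0,0,0,0.6],[-39.6,-26.5,-2.3,0,0,0,0.6],[-39.6,-26.5,-2.3,0,0,0,0.6],[-39.6,-26.5,-2.3,0,0,0,0.6]]'
python3 -m handwheel '[[-39.6,-26.5,-2.3,0,0,0,0.6],[-39.6,-26.5,-2.3,0,0,0,0.6],[-39.6,-26.5,-2.3,0,0,0,0.6],[-39.6,-26.5,-2.3,0,0,0,0.6],[-39.6,-26.5,-2.3,0,0,0,0.6],[-39.6,-26.5,-2.3,0,0,0,0.6],[-39.6,-26.5,-2.3,0,0,0,0.6]]'
python3 -m handwheel '[[0,0,0,0,0,8.4,0.6],[0,0,0,0,0,8.4,0.6],[0,0,0,0,0,8.4,0.6],[0,0,0,0,0,8.4,0.6],[0,0,0,0,0,8.4,0.6],[0,0,0,0,0,8.4,0.6],[0,0,0,0,0,8.4,0.6],[0,0,0,0,0,8.4,0.6]]'
python3 -m handwheel '[[0,0,0,0,0,8.4,0.6],[0,0,0,0,0,8.4,0.6],[0,0,0,0,0,8.4,0.6],[0,0,0,0,0,8.4,0.6],[0,0,0,0,0,8.3,0.6],[0,0,0,0,0,0,0.6],[0,0,0,0,0,0,0.6]]'
python3 - <<'E'
from h import *
p,d=camera('wrist');m,R=M('wrist');X=cloud('wrist',d,m,R)
r=rect(np.ones((480,640),bool),X,43,56,box=(385,480,-420,-310));print(r);plan(*r[0][0],18,r[0][3])
E
```

```text
time: 47.4
tcp_pos: [462.0, -29.2, 217.9]
tool_rot: [-179.8, -0.1, 118.1]
force: [1.1, -0.3, 0.1]
finger_gap: 68.7
gripper_force: 0.0
time: 48.1
tcp_pos: [429.6, -360.5, 233.3]
tool_rot: [-179.9, -0.2, 118.1]
force: [0.8, 0.6, 0.3]
finger_gap: 68.5
gripper_force: 0.0
time: 48.9
tcp_pos: [429.9, -358.8, 233.4]
tool_rot: [-179.8, 0.1, 50.6]
force: [-0.7, 0.3, -0.2]
finger_gap: 68.1
gripper_force: 0.0
time: 49.6
tcp_pos: [430.2, -359.1, 234.0]
tool_rot: [-179.9, 0.1, 9.2]
force: [0.4, 0.7, 0.2]
finger_gap: 68.2
gripper_force: 0.0
[(array([ 431.4, -361.3]), 52.1, 39.6, 8.4, 2498, 49.2)]
tcp [ 430.3 -359.2  234.3] [-1.799e+02  1.000e-01  9.200e+00] gap 68.3 t 49.6 shift [  1.1   2.5 216.3] rotvec [-0.1  0.1  0.8]
```

```bash
python3 -m handwheel '[[0.3,2,50,0,0,0.6,0.6],[0,0,50,0,0,0,0.6],[0,0,50,0,0,0,0.6],[0,0,40,0,0,0,0.6],[0,0,20,0,0,0,0.6],[0,0,6,0,0,0,0.6],[0,0,0,0,0,0,0.6],[0,0,0,0,0,0,-1]]'
python3 -m handwheel '[[0,0,0,0,0,0,-1],[0,0,0,0,0,0,-1],[0,0,0,0,0,0,-1],[0,0,0,0,0,0,-1],[0,0,0,0,0,0,-1]]'
python3 -m handwheel '[[0,0,-30,0,0,0,-1],[0,0,-45,0,0,0,-1],[0,0,-45,0,0,0,-1],[0,0,-45,0,0,0,-1],[0,0,0,0,0,0,-1]]'
python3 -c "
from h import *
plan(586.1,137.8,185,118.1)"
```

```text
time: 50.45
tcp_pos: [431.9, -362.0, 20.4]
tool_rot: [180.0, -0.1, 8.5]
force: [-0.7, 0.5, -0.0]
finger_gap: 55.2
gripper_force: 0.0
time: 50.95
tcp_pos: [432.3, -361.9, 20.8]
tool_rot: [180.0, -0.1, 8.5]
force: [0.2, 0.5, 6.1]
finger_gap: 39.3
gripper_force: 61.5
time: 51.45
tcp_pos: [433.3, -364.1, 190.0]
tool_rot: [179.6, -0.4, 8.4]
force: [0.4, -0.9, -0.5]
finger_gap: 39.2
gripper_force: 61.1
tcp [ 433.3 -364.1  190. ] [179.6  -0.4   8.4] gap 39.2 t 51.5 shift [ 224.7 -474.1    3.8] rotvec [   0.7    0.  -109.7]
```

```bash
python3 -m handwheel '[[20.4,-43.1,0,0.4,-0.3,0,-1],[20.4,-43.1,0,0,0,0,-1],[20.4,-43.1,0,0,0,0,-1],[20.4,-43.1,0,0,0,0,-1],[20.4,-43.1,0,0,0,0,-1],[20.4,-43.1,0,0,0,0,-1]]'
python3 -m handwheel '[[20.4,-43.1,0,0,0,0,-1],[20.4,-43.1,0,0,0,0,-1],[20.4,-43.1,0,0,0,0,-1],[20.4,-43.1,0,0,0,0,-1],[20.4,-43.1,0,0,0,0,-1],[0,0,0,0,0,-8.5,-1],[0,0,0,0,0,-8.5,-1],[0,0,0,0,0,-8.5,-1]]'
python3 -m handwheel '[[0,0,0,0,0,-8.5,-1],[0,0,0,0,0,-8.5,-1],[0,0,0,0,0,-8.5,-1],[0,0,0,0,0,-8.5,-1],[0,0,0,0,0,-8.5,-1],[0,0,0,0,0,-8.5,-1],[0,0,0,0,0,-8.5,-1],[0,0,0,0,0,-8.5,-1]]'
python3 -m handwheel '[[0,0,0,0,0,-8.5,-1],[0,0,0,0,0,-7.7,-1],[0,0,0,0,0,0,-1],[0,0,0,0,0,0,-1]]'
python3 put.py white 0.5
```

```text
time: 52.05
tcp_pos: [514.4, -85.2, 185.0]
tool_rot: [-179.5, 0.3, 8.4]
force: [0.3, -0.9, -2.0]
finger_gap: 39.0
gripper_force: 61.1
time: 52.85
tcp_pos: [583.2, 141.2, 185.6]
tool_rot: [-179.5, 0.1, 34.4]
force: [0.2, -0.4, -1.8]
finger_gap: 39.2
gripper_force: 61.2
time: 53.65
tcp_pos: [583.2, 140.7, 185.9]
tool_rot: [-179.7, -0.5, 102.3]
force: [0.4, -0.3, -1.4]
finger_gap: 39.1
gripper_force: 61.2
time: 54.05
tcp_pos: [583.5, 140.4, 186.2]
tool_rot: [-179.8, -0.5, 117.9]
force: [-0.3, -0.1, -1.4]
finger_gap: 39.1
gripper_force: 61.2
patch [586.1 137.8]
tcp [583.5 140.4 186.2] [-179.8   -0.5  117.9] gap 39.1 t 54.0 shift [ -4.4   1.4 140.6] rotvec [-0.2 -0.5 -0.2]
red [592.  298.5] 66.1 54.3 57.9 1640 30.7
yellow [510.7 279.2] 53.7 14.2 27.5 965 30.7
green [448.2 222.5] 66.2 53.8 -2.4 1870 30.7
white [571.5 140.8] 42.8 31.4 -62.2 1107 30.7
blue [492.2 139.7] 65.3 53.2 57.7 1104 30.7
high red [592.  298.5] 51.9 40.1 57.5 5186 75.9
high green [447.7 225.3] 52.2 39.7 -1.2 4699 75.9
high blue [492.7 140.6] 51.6 39.8 57.7 4451 75.9
```

```bash
python3 -m handwheel '[[-1.8,0,0,-0.2,-0.5,0,-1],[0,0,45,0,0,0,-1],[0,0,45,0,0,0,-1],[0,0,25,0,0,0,-1],[0,0,0,0,0,0,-1],[0,0,0,0,0,0,-1]]'; python3 -c "
from h import *
plan(585.9,138.2,48,118.1)"
```

```text
time: 54.7
tcp_pos: [585.2, 138.7, 71.8]
tool_rot: [179.9, 0.0, 118.1]
force: [1.0, 0.1, -0.6]
finger_gap: 39.0
gripper_force: 61.2
tcp [585.2 138.7  71.8] [179.9   0.  118.1] gap 39.0 t 54.7 shift [-0.7  0.4 23.8] rotvec [ 0.1  0.  -0. ]
```

```bash
python3 -m handwheel '[[-0.6,0.3,12,0,0,0,-1],[0,0,7,0,0,0,-1],[0,0,3,0,0,0,-1],[0,0,1.5,0,0,0,-1],[0,0,0,0,0,0,-1]]'; python3 -m handwheel '[[0,0,0,0,0,0,0.3],[0,0,0,0,0,0,0.3],[0,0,0,0,0,0,0.3],[0,0,-20,0,0,0,0.3],[0,0,-45,0,0,0,0.3],[0,0,-45,0,0,0,0.3],[0,0,-45,0,0,0,0.3],[0,0,0,0,0,0,0.3]]'; python3 chk.py|grep -E 'tin|wrist patch white'
python3 -m handwheel '[[10,-40,-10,0,0,0,0.3],[10,-40,-10,0,0,0,0.3],[10,-40,-10,0,0,0,0.3],[10,-40,-10,0,0,0,0.3],[0,0,0,0,0,0,0.3],[0,0,0,0,0,0,0.3]]'
python3 - <<'E'
from h import *
p,d=camera('top');cv2.imwrite('pics/fin.png',cv2.resize(p[110:350,160:480],None,fx=2.4,fy=2.4,interpolation=cv2.INTER_CUBIC)[:,:,::-1])
m,R=M('top');X=cloud('top',d,m,R)
print('mill',rect(masks(p)['red'],X,94,106,box=(420,600,-180,-10)))
a=np.ones((480,640),bool);print('white tin',rect(a,X,70,82,box=(545,640,80,190)),'black',rect(masks(p)['black'],X,26,34,box=(590,690,150,280)))
E
```

```text
time: 55.2
tcp_pos: [585.5, 138.6, 48.1]
tool_rot: [179.9, -0.0, 118.1]
force: [-0.1, -0.2, -0.9]
finger_gap: 38.8
gripper_force: 61.2
time: 56.0
tcp_pos: [589.0, 138.5, 209.3]
tool_rot: [179.3, 0.1, 118.1]
force: [-0.1, -0.7, 0.9]
finger_gap: 55.2
gripper_force: 0.0
wrist tin red [589.4 298.7] 51.8 39.9 57.7 4458 72.7 r 91.4 ang err 0.5 yaw err -0.4
wrist tin green [445.1 225.2] 50.8 39.3 -1.4 4034 73.4 r 96.8 ang err -0.8 yaw err 0.5
wrist patch white [554.4 145.6] 20.1 8.7 -62.7 129 27.6 r 76.1 ang err -18.6 yaw err -0.8
wrist tin blue [490.3 140.6] 51.5 39.7 58.0 3878 73.3 r 95.2 ang err -0.8 yaw err -0.1
top tin red [598.9 316.1] 40.1 15.1 -20.0 55 75.3 r 111.2 ang err 1.0 yaw err -78.1
top tin white [596.2 120.5] 35.0 12.2 28.6 44 75.5 r 114.0 ang err 0.4 yaw err -89.5
top tin blue [490.1 141.3] 51.2 39.2 58.0 217 75.2 r 94.7 ang err -1.2 yaw err -0.1
time: 56.7
tcp_pos: [424.4, 99.3, 242.6]
tool_rot: [179.9, -0.2, 118.2]
force: [0.9, 1.4, 0.3]
finger_gap: 55.6
gripper_force: 0.0
mill []
white tin [(array([586.2, 137.3]), 51.5, 41.0, -60.7, 220, 75.4)] black [(array([635.5, 217.4]), 63.1, 53.5, -1.4, 289, 30.3)]
```

View pics/fin.png

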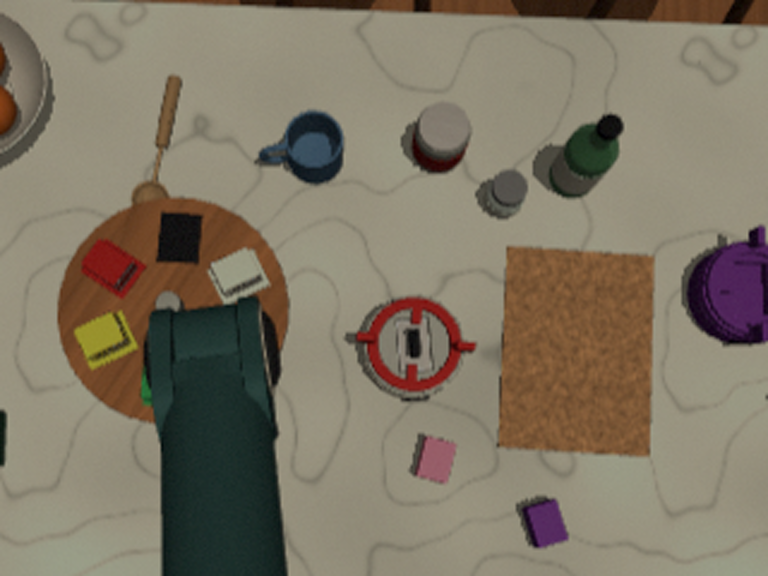

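The final view shows the tins on their patches, with the arm covering green and blue. The wrist camera had just measured those two in place. The cassette is under the locked ring, with the fins at (362,338) and (468,347), and the black patch is still at its starting angle.

```bash
python3 -c "
from station import *
print(sign_off())"
```

```text
the job is handed in; nothing more can be done
None
```

The job is handed in: the cassette lies flat in the mill pocket, and the ring was then turned to about 80° (locked); all five tins that were out (red, yellow, green, blue, white; no black) stand lined up on their own patches, and the lazy susan faces as found.

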